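# Hold a wax blank in the wick-drilling jig

## Robot

A 6-joint arm with a two-finger parallel gripper is mounted at the origin on the work surface. World frame = base frame: x ahead of the robot, y to its left, z up, the work surface at z = 0. Lengths are in m, angles in rad, forces in N, time in s.
With the tool pointing down it reaches from about 0.375 to 0.9 m from the base axis. Payload 3.1 kg.
Tool frame: the origin (TCP) lies at the very end of the fingers, on their centre line; the grasp point (between the pads) lies manip.grip_depth behind it (manip.grip_depth is the distance from the TCP to the grasp point, in m); z points along the fingers, y is the direction in which the jaws open and shut (so a half turn about z gives the same grasp; the last joint's range is limited). The gripper opens to 85 mm and grips with 20 to 120 N. Pads are 22 mm wide; open, the fingers measure 114 mm over their backs; the gripper's body (76 mm by 85 mm) begins 54 mm behind the grasp point. The pads swing forward as they close: fully open they stand 13 mm farther back than shut.
Start: joints at [1.052, 0.527, 1.433, -0, 1.181, -0.178], TCP at [0.208, 0.589, 0.231] pointing down, gripper open.
Joint ranges: [-3.08, 3.08], [-0.75, 2.2], [0.22, 2.44], [-1.43, 4.57], [0, 2.65], [-2.85, 2.85]. Speed limits (rad/s): [2.79, 2.79, 3.14, 3.14, 3.14, 3.14].

## Interface

Orientations are given as a unit quaternion [w, x, y, z].
In Python, from rig import status, vision, ticket, manip gives the robot as it stands.
- The arm moves only by the tool drive_tool, never from a script. Its argument "series" is a list of rows, each an object with "dp": the shift along the tool's x, y, z normalised to -1 to 1, where 1 is 0.3 m, a list of three; "delta_rot": the turn, a rotation vector about the tool's x, y, z normalised to -1 to 1, where 1 is 180 degrees, a list of three. In form: [{"dp": [tx, ty, tz], "delta_rot": [ax, ay, az]}, ...]. A call has 1 to 8 rows; each row is the pose to reach, as a shift and turn from the pose measured when the call began, along the tool's axes at that moment, turning the shorter way round; what a row does not reach only later rows make up. A row lasts 1/10 s, in which the tool goes at most 50 mm and 8.59 degrees, less where a joint would pass 70% of its speed; a pose out of reach is approached as far as the arm can. A call with a number of a shift or a turn outside -1 to 1 is refused whole. A call with a gripper value outside its range is refused whole. "grip" is the closure, from -1 (fully open) to 1 (shut), so that 0 is half open, set as the call begins (left out, the last holds). The fingers move at their own pace and stop on an object; "newtons" is the grip in N (left out, the last holds). Time passes only in rows, so rows that repeat a pose let the fingers close. It gives the time, the measured TCP pose, the force and the opening at its end, in the units of the state.
- status.state(): the state, without advancing time (a new reading comes with each control period).
- vision.camera(name): name is "scene" or "top" or "wrist"; returns the picture (480x640x3 uint8, red, green, blue); there is no depth.
- vision.calibration(name): a dict with "camera_matrix" (3x3 intrinsics, pixels), "world_from_camera" (4x4, takes a point from camera to world coordinates). Camera axes: x right, y up, looking along -z (the intrinsics and any distortion apply to the point x, -y, -z); pixel columns grow to the right and rows downward; lengths in m; the calibration is good to about 2 mm. A picture is of the moment at which its call begins: read the wrist's pose just before it. calibration takes no time and is no camera call; for the wrist camera it gives the pose at the moment of the call.
- ticket.sign_off(): hands the job in, once; it reports no verdict.
The state is a dict: "time": time; "joint_positions": joint angles; "dq": joint speeds; "joint_efforts": joint torques, N m; "tcp_pos": TCP position; "tcp_rot": TCP orientation; "ft_force": force on the tool from outside, world axes, zero at the start; "wrist_torque": the same for the moment, N m; "gripper_width": opening from 0.0 (shut) to 1.0 (fully open).
Only numpy, scipy, OpenCV 4.12 (cv2) and the standard library are available. Lean on these libraries where they do the work, as an engineer would, in place of code of your own. Each camera call takes 0.05 s, during which the arm holds its last target.

## Task

Without disturbing the moulds and other loose things, pick up the honey-coloured wax block, set it on the jig's board and slide it lengthwise along the jig's aluminium fence, under the red bridge, until its end meets the wooden stop block. Then push it firmly with one diagonal push, down onto the board and sideways into the fence at the same time (about 10 N each way), flush and square for drilling, and finish while still holding that push.

Things in the scene. Friction and masses are not known exactly. Their poses are not given: they have to be found in the camera images.
- blank: Workpiece: honey-coloured cast wax block, 50 (its x) x 150 (its y, long axis) x 60 mm high (its z, up), about 0.4 kg (0.32 to 0.48). Origin at the centre of its underside. Starts lying flat on the table to the right of the jig, long axis roughly away from the robot, 60 mm side upright. Either end may go first.
- blank_center (a point): Centre of the wax block (half-way up, 30 mm over its underside); axes as blank.
- corner (a point): Inside corner of the jig, where fence face, stop face and board top meet, 18 mm above the table. The jig is fixed; its place and yaw vary. Axes: x from the lane into the fence (roughly away from the robot), y along the fence towards the stop (roughly to the robot's left), z up. Seated, the block's centre is at (-25, -75, +30) mm here, its long axis along y.
- board: White laminate base board (smooth, friction about 0.25) of the jig, 18 mm thick, top 18 mm above the table; from x -105 to +35 and y -300 to +170 mm in the corner's frame. Its open end (y = -300) has nothing above it. The block's own weight on it is 3 to 5 N; the push must add to that. Origin at the centre of its underside.
- fence: Rigid, smooth aluminium fence bar, 22 wide x 330 long x 22 mm high above the board: 38 mm of the seated block stands above it to grip across its 50 mm width. Board friction takes a small part of a sideways push: bring the block to the fence before pressing hard. Working face x = 0 in the corner's frame, y -300 to +30 mm. Origin at the centre of its underside.
- stop: Wooden stop block with a brass drill bush, rigid, 95 (across) x 30 x 50 mm high above the board; its working face is y = 0 in the corner's frame. Behind it (y 34 to 157 mm) stands a low green drill spindle, 75 mm high above the board. Origin at the centre of its underside.
- bridge: Rigid red bridge over the lane, y -40 to -20 mm in the corner's frame. Bar underside 68 mm, top 80 mm above the board (screw heads 84 mm): the 60 mm block passes under with 8 mm to spare. Near post's inner face at x = -66 mm, so the lane is 66 mm wide there; far post from x +22 to +42 mm. Origin on the board at x 0, y -30 mm.
- mould_a: Bystander: white cylindrical candle mould with coloured bands, 72 mm across, 150 high, on the left. Origin centre of underside.
- mould_b: Bystander: white mould with bands, 64 mm across, 110 high, on the left. Origin centre of underside.
- mould_c: Bystander: white mould with bands, 68 mm across, 130 high, on the right. Origin centre of underside.
- mug: Bystander: white mug, 80 mm across, 80 high, on the right. Origin centre of underside.
- offcut: Bystander: pale wood offcut 40 x 90 x 22 mm, beyond the wax block. Origin centre of underside.
- tin: Bystander: small tealight, 44 mm across, 18 high, near the robot. Origin centre of underside.
- wedge: Bystander: wooden clothes peg lying flat, 12 x 75 x 13 mm, beyond the jig. Origin centre of underside.
Mind the look-alikes: they are no part of the job. There is more than one size of the blank; the job needs the middle-sized.

How it is judged:
By the outcome, as a careful person would: the job done as asked, in the order asked, and still so for the second after the job is handed in, while the arm keeps its last pose, push and grip.
It also fails if it takes over 58 s, if anything falls off the work surface, if the arm or the gripper's body presses on something with over 40 N, if the wrist force passes 120 N, or if a joint passes its speed limit or range.

## Working session

There is one attempt and no reset: what is moved stays moved. The work goes in short steps, Python scripts to look and compute and a tool call to move; the robot and the scene stay as the last step left them, time stands still between calls to the robot, and variables do not carry over. Pictures are saved under pics/ and viewed, and the job is handed in when it is done.

Besides the shell and the picture viewer there is one more tool, called after "Emit:" as name(argument=value, ...) on one line, values as JSON. drive_tool: Moves the arm, as the interface text tells. Scaled input: -1 to 1 covers 0.3 m each way for a shift and 180 degrees each way for a turn. Its arguments: {"type":"object","properties":{"series":{"type":"array"},"grip":{"type":"number"},"newtons":{"type":"number"}},"required":["series"]}

```bash
ls; mkdir -p pics; python3 - <<'E'
from rig import status, vision, ticket, manip
import cv2
s=status.state()
for k in s: print(k,s[k])
print(manip.grip_depth)
for n in ["scene","top"]:
    cv2.imwrite(f"pics/{n}0.png",cv2.cvtColor(vision.camera(n),cv2.COLOR_RGB2BGR))
    print(n,vision.calibration(n))
E
```

```text
pics
time 0.0
joint_positions [ 1.05249559e+00  5.28486404e-01  1.43391430e+00 -3.28508338e-06
  1.18142937e+00 -1.78473662e-01]
dq [-0.00152589  0.00095409 -0.00013439  0.00086895 -0.00072336 -0.00108256]
joint_efforts [-1.01465612e-03 -4.42338681e+01 -1.78029710e+01 -2.52057362e-04
  8.23585113e-03  2.84453208e-06]
tcp_pos [0.20791646 0.58862631 0.23031739]
tcp_rot [-3.80480015e-04  1.69096412e-01  9.85598880e-01 -1.05202099e-03]
ft_force [-0.30894875  0.82562636 -0.17123781]
wrist_torque [-0.00777224 -0.01973777  0.01594922]
gripper_width 1.0001809980377343
0.0187
scene {'camera_matrix': array([[574.0366473 ,   0.        , 328.9165414 ],
       [  0.        , 574.0366473 , 227.55241105],
       [  0.        ,   0.        ,   1.        ]]), 'world_from_camera': array([[-0.51873231, -0.66974291,  0.53137672,  1.28070015],
       [ 0.85493247, -0.40440484,  0.32488028,  0.43033845],
       [-0.00269495,  0.62281711,  0.78236282,  1.14431611],
       [ 0.        ,  0.        ,  0.        ,  1.        ]])}
top {'camera_matrix': array([[436.96603418,   0.        , 318.94379772],
       [  0.        , 436.96603418, 237.4528521 ],
       [  0.        ,   0.        ,   1.        ]]), 'world_from_camera': array([[ 0.00309925,  0.98887201, -0.14873646,  0.38033396],
       [-0.99991993,  0.0012397 , -0.01259335, -0.0102481 ],
       [-0.01226882,  0.14876359,  0.98879668,  1.09476743],
       [ 0.        ,  0.        ,  0.        ,  1.        ]])}
```

View pics/scene0.png

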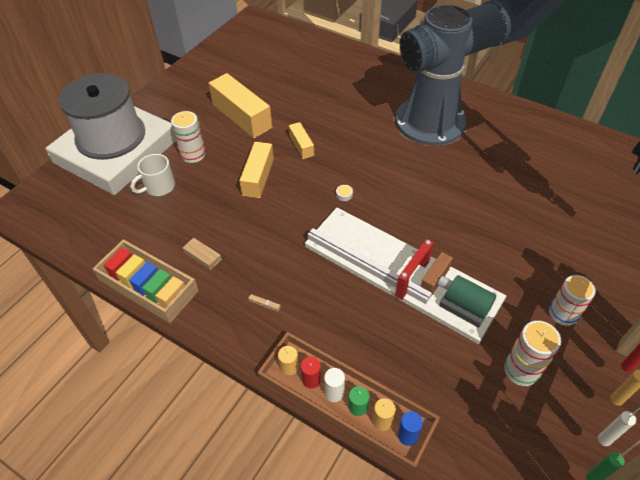

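View pics/top0.png

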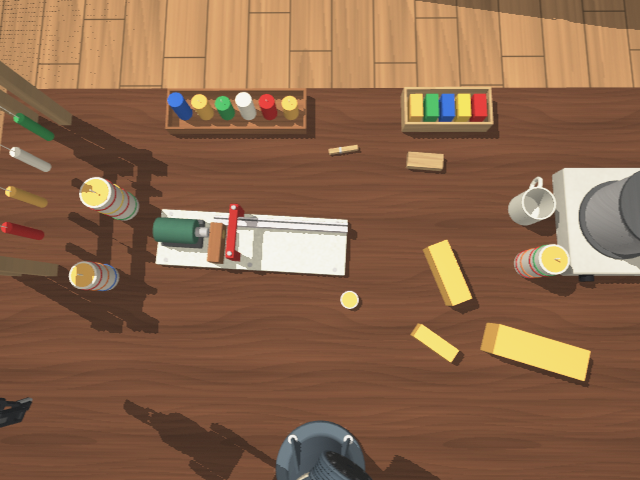

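The scene shows three wax blocks; the middle-sized one is at about (448,273) in the top view. The jig spans (155–348, 210–275), with its open end at the right, and the tealight is at (349,300). I'll enlarge the regions I need to measure.

```bash
python3 - <<'E'
import cv2,numpy as np
a=cv2.imread('pics/top0.png'); b=cv2.imread('pics/scene0.png')
cv2.imwrite('pics/c1.png',cv2.resize(a[195:285,150:355],None,fx=3.8,fy=3.8,interpolation=cv2.INTER_CUBIC))
cv2.imwrite('pics/c2.png',cv2.resize(a[225:320,410:490],None,fx=6,fy=6,interpolation=cv2.INTER_CUBIC))
for n,im in(('top',a),('scene',b)):
    h=cv2.cvtColor(im,cv2.COLOR_BGR2HSV)
    m=cv2.inRange(h,(18,90,90),(32,255,255))
    cs,_=cv2.findContours(m,cv2.RETR_EXTERNAL,cv2.CHAIN_APPROX_NONE)
    for c in cs:
        if cv2.contourArea(c)>300: print(n,cv2.contourArea(c),cv2.minAreaRect(c),cv2.approxPolyDP(c,3,True)[:,0].tolist())
E
```

```text
top 694.5 ((434.60968017578125, 342.1362609863281), (49.01807403564453, 15.378220558166504), 35.21759033203125) [[418, 324], [411, 334], [451, 361], [458, 350]]
top 3170.0 ((535.819580078125, 350.42864990234375), (109.44654083251953, 30.850139617919922), 16.606979370117188) [[487, 323], [482, 350], [584, 380], [588, 350]]
top 407.0 ((82.5, 274.5), (23.0, 23.0), 90.0) [[81, 263], [73, 268], [71, 278], [76, 285], [85, 286], [94, 273], [91, 266]]
top 497.5 ((554.5, 258.5), (25.0, 25.0), 90.0) [[548, 247], [542, 254], [544, 266], [551, 271], [563, 269], [567, 262], [564, 251]]
top 1612.5 ((447.2662658691406, 273.1390380859375), (64.46154022216797, 27.153846740722656), 67.38013458251953) [[444, 240], [424, 251], [446, 304], [453, 305], [471, 296]]
top 361.5 ((25.89999771118164, 196.29998779296875), (43.00697326660156, 10.11928653717041), 18.434946060180664) [[5, 191], [39, 206], [46, 204], [45, 199], [14, 187]]
top 521.0 ((94.45001220703125, 191.85000610351562), (25.298219680786133, 26.879358291625977), 71.56504821777344) [[98, 179], [85, 183], [81, 191], [83, 199], [92, 205], [102, 202],
[... 2183 characters left out ...]
[270, 144]]
scene 363.5 ((300.8046875, 139.12017822265625), (35.37657928466797, 15.657411575317383), 58.392494201660156) [[290, 125], [290, 136], [300, 152], [312, 153], [302, 149], [313, 144], [301, 125]]
scene 1788.0 ((237.64633178710938, 102.31707763671875), (70.12202453613281, 34.04588317871094), 38.65980529785156) [[209, 82], [214, 104], [237, 119], [250, 134], [257, 134], [252, 125], [256, 122], [254, 126], [259, 129], [255, 120], [268, 112], [268, 105], [226, 73]]
scene 369.0 ((334.4953918457031, 22.348609924316406), (56.89488220214844, 18.77339744567871), 16.699243545532227) [[307, 15], [309, 23], [313, 21], [334, 32], [335, 29], [356, 38], [361, 33], [345, 26], [346, 16], [330, 23]]
```

View pics/c1.png

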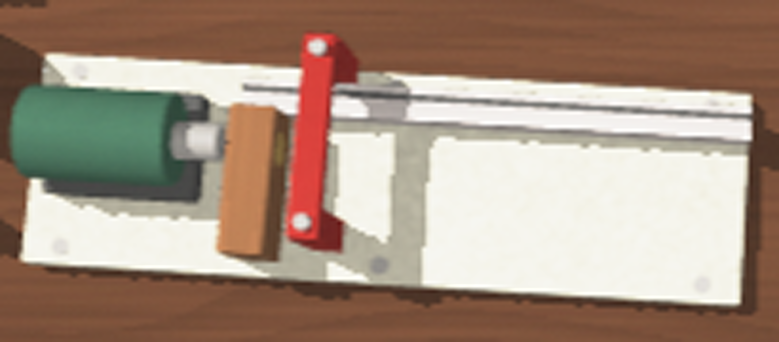

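View pics/c2.png

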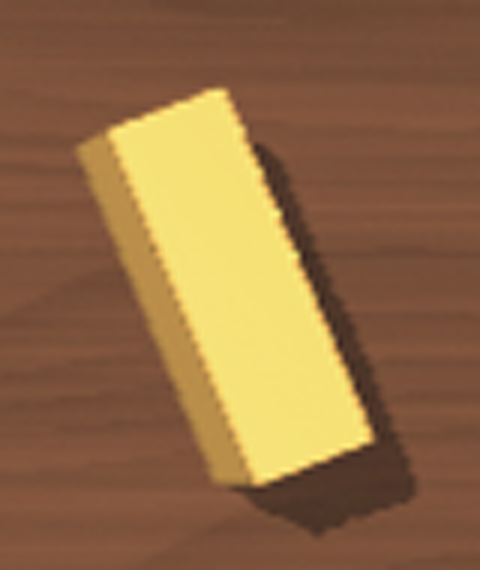

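```bash
cat > h.py <<'E'
import cv2,numpy as np
from rig import status, vision, ticket, manip
def ray(uv,cal,z):
    K=cal['camera_matrix'];T=cal['world_from_camera']
    uv=np.atleast_2d(np.array(uv,float))
    d=np.c_[(uv[:,0]-K[0,2])/K[0,0],-(uv[:,1]-K[1,2])/K[1,1],-np.ones(len(uv))]@T[:3,:3].T
    o=T[:3,3]; return o+d*((z-o[2])/d[:,2])[:,None]
def proj(p,cal):
    K=cal['camera_matrix'];T=cal['world_from_camera']
    c=(np.atleast_2d(p)-T[:3,3])@T[:3,:3]
    return np.c_[K[0,0]*c[:,0]/-c[:,2]+K[0,2],K[1,1]*-c[:,1]/-c[:,2]+K[1,2]]
def rect(p):  # p world xy contour -> centre,size,yaw of long axis
    (c,s,a)=cv2.minAreaRect((p[:,:2]*1000).astype(np.float32))
    if s[0]<s[1]: a+=90; s=s[::-1]
    return np.array(c),np.array(s),a%180
E
python3 - <<'E'
from h import *
for n in('top','scene'):
    im=cv2.imread(f'pics/{n}0.png'); cal=vision.calibration(n); h=cv2.cvtColor(im,cv2.COLOR_BGR2HSV)
    m=cv2.inRange(h,(18,90,215),(32,255,255))
    cs,_=cv2.findContours(m,cv2.RETR_EXTERNAL,cv2.CHAIN_APPROX_NONE)
    for c in cs:
        x,y=c[:,0].mean(0)
        if cv2.contourArea(c)>300 and (415<x<475 and 230<y<310 if n=='top' else 235<x<275 and 135<y<200):
            print(n,'wax',cv2.contourArea(c),rect(ray(c[:,0],cal,.06)))
            print(ray(cv2.approxPolyDP(c,3,True)[:,0],cal,.06).round(4).tolist())
    m=cv2.inRange(h,(0,0,120),(180,60,255))
    if n=='top': m[:, :150]=0;m[:,355:]=0;m[:200]=0;m[285:]=0
    else: m[:205]=0;m[:,:300]=0;m[340:]=0;m[:,510:]=0
    m=cv2.morphologyEx(m,cv2.MORPH_OPEN,np.ones((3,3)))
    cv2.imwrite(f'pics/m_{n}.png',m)
    pts=cv2.findNonZero(m)
    c=cv2.convexHull(pts)
    print(n,'board',rect(ray(c[:,0],cal,.018)),cv2.approxPolyDP(c,4,True)[:,0].tolist())
    print(ray(cv2.approxPolyDP(c,4,True)[:,0],cal,.018).round(4).tolist())
    # tin
E
```

```text
top wax 1282.5 (array([ 454.44628906, -305.2432251 ]), array([148.88150024,  50.7435112 ]), 20.83222198486328)
[[0.5302, -0.2953, 0.06], [0.5109, -0.2566, 0.06], [0.3771, -0.3102, 0.06], [0.398, -0.353, 0.06]]
top board (array([540.72564697, 170.65881348]), array([471.46755981, 157.79721069]), 86.68802642822266) [[347, 220], [343, 275], [156, 263], [162, 209], [235, 206]]
[[0.5866, -0.0667, 0.018], [0.449, -0.056, 0.018], [0.4777, 0.4077, 0.018], [0.6145, 0.4005, 0.018], [0.6224, 0.2157, 0.018]]
scene wax 681.5 (array([ 452.6993103 , -302.86599731]), array([148.81703186,  49.46643448]), 20.770858764648438)
[[0.378, -0.3091, 0.06], [0.3941, -0.3512, 0.06], [0.5287, -0.2983, 0.06], [0.5075, -0.2564, 0.06]]
scene board (array([516.51641846, 169.74104309]), array([482.68435669, 186.56330872]), 86.64543151855469) [[505, 297], [480, 339], [470, 339], [305, 242], [310, 230], [338, 208], [429, 241]]
[[0.4811, 0.4124, 0.018], [0.6105, 0.4037, 0.018], [0.6218, 0.3852, 0.018], [0.5849, -0.0642, 0.018], [0.5468, -0.0738, 0.018], [0.4485, -0.0507, 0.018], [0.4246, 0.1954, 0.018]]
```

View pics/m_top.png

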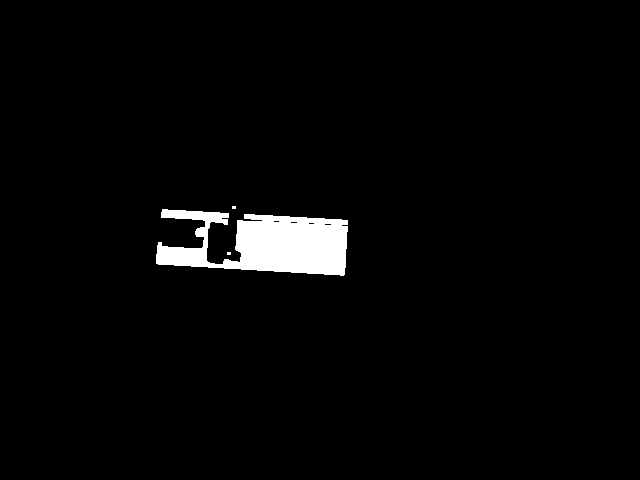

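View pics/m_scene.png

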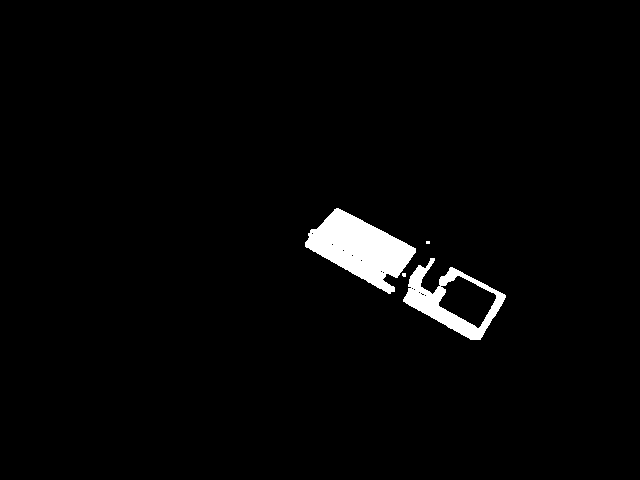

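```bash
python3 - <<'E'
from h import *
cal=vision.calibration('top'); m=cv2.imread('pics/m_top.png',0)
def ft(p): 
    l=cv2.fitLine(np.array(p,np.float32),cv2.DIST_HUBER,0,.01,.01).ravel(); return l
def col(u,last): 
    v=np.nonzero(m[:,u])[0]; return v[-1]+.5 if last else v[0]-.5
def row(v,last):
    u=np.nonzero(m[v])[0]; return u[-1]+.5 if last else u[0]-.5
near=ft([(u,col(u,1)) for u in range(165,338)]); far=ft([(u,col(u,0)) for u in list(range(167,200))+list(range(250,343))])
op=ft([(row(v,1),v) for v in range(226,270)]); cl=ft([(row(v,0),v) for v in list(range(212,218))+list(range(247,260))])
def X(a,b):
    t=np.linalg.solve(np.array([[a[0],-b[0]],[a[1],-b[1]]]),[b[2]-a[2],b[3]-a[3]]); return a[2:]+t[0]*a[:2]
uv=[X(near,op),X(far,op),X(far,cl),X(near,cl)]
w=ray(uv,cal,.018)[:,:2]*1000; print(np.round(uv,1).tolist(),w.round(1).tolist())
loc=np.array([[-105,-300],[35,-300],[35,170],[-105,170]],float)
A=loc-loc.mean(0);B=w-w.mean(0);U,S,Vt=np.linalg.svd(A.T@B);R=(U@Vt).T
t=w.mean(0)-R@loc.mean(0); print('corner',t,'yaw',np.degrees(np.arctan2(R[1,0],R[0,0])),'res',(w-(loc@R.T+t)).round(1).tolist())
T=lambda x,y,z:np.r_[(R@[x,y]+t)/1000,z/1000]
for n in('top','scene'):
    im=cv2.imread(f'pics/{n}0.png');c=vision.calibration(n)
    q=[[(0,-300,40),(0,30,40)],[(0,-300,18),(0,0,18)],[(-105,-300,18),(-105,170,18)],[(-66,-40,98),(42,-40,98)],[(-60,0,68),(30,0,68)],[(35,-300,18),(35,170,18)]]
    for a,b in q:
        p=proj(np.array([T(*a),T(*b)]),c); cv2.line(im,*[tuple(int(round(v*16)) for v in x) for x in p],(255,0,255),1,cv2.LINE_AA,4)
    cr=im[195:285,150:355] if n=='top' else im[195:350,295:515]
    cv2.imwrite(f'pics/o_{n}.png',cv2.resize(cr,None,fx=3.6,fy=3.6,interpolation=cv2.INTER_CUBIC))
E
```

```text
[[344.5, 275.29998779296875], [347.79998779296875, 219.3000030517578], [161.10000610351562, 208.60000610351562], [154.8000030517578, 263.79998779296875]] [[448.4, -59.6], [588.3, -68.6], [615.5, 402.7], [475.6, 410.6]]
corner [570.6327571  234.12753639] yaw -3.3121963057275634 res [[-0.1, -0.3], [0.1, -1.2], [0.1, 0.9], [-0.1, 0.6]]
```

View pics/o_top.png

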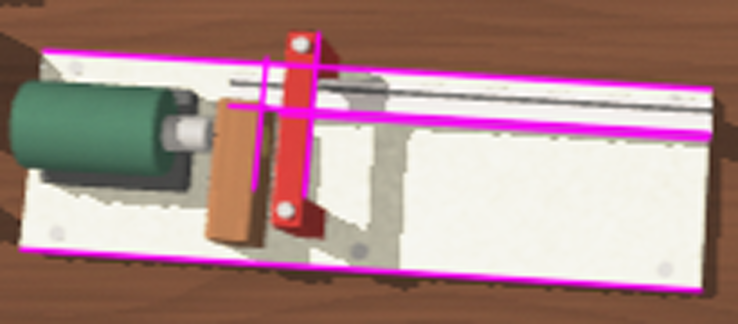

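View pics/o_scene.png

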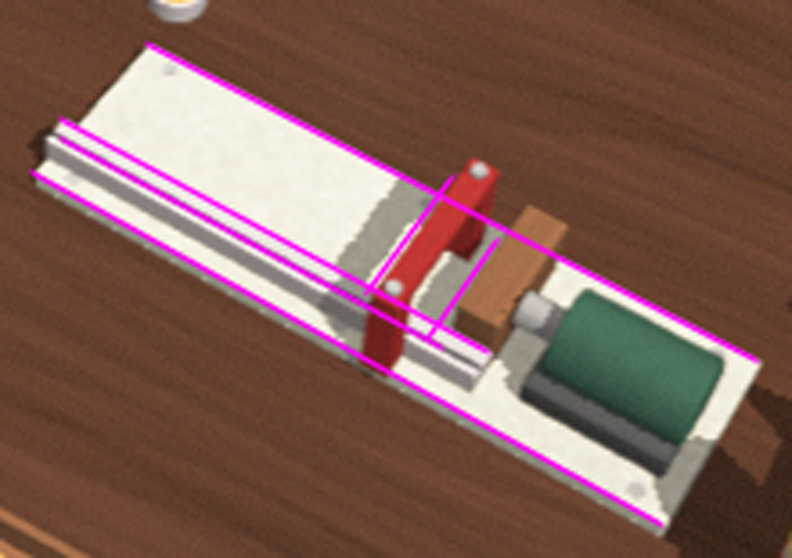

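The overlay of my fitted jig pose (corner at about (570.6, 234.1) mm, yaw −3.3°) lies on the board, fence and stop edges in both views to about 1–2 mm. The wax centre is about (453.6, −304) mm with its long axis at 20.8°. Next is a planning helper and a clearance check.

```bash
cat >> h.py <<'E'
from scipy.spatial.transform import Rotation as Ro
def tR(psi):
    p=np.radians(psi); y=np.array([np.cos(p),np.sin(p),0]); z=np.array([0,0,-1.]); return np.c_[np.cross(y,z),y,z]
CT=np.array([.5706,.2341]); CY=-3.31
def corner(x,y,t=None):
    a=np.radians(CY); return (CT if t is None else t)+np.array([np.cos(a)*x-np.sin(a)*y,np.sin(a)*x+np.cos(a)*y])/1000
def tocorner(p):
    a=np.radians(CY); d=(np.array(p)[:2]-CT)*1000; return np.array([np.cos(a)*d[0]+np.sin(a)*d[1],-np.sin(a)*d[0]+np.cos(a)*d[1]])
def cur():
    s=status.state(); q=s['tcp_rot']; return np.array(s['tcp_pos']),Ro.from_quat([q[1],q[2],q[3],q[0]]).as_matrix(),s
def plan(p,psi=None):
    p0,R0,s=cur(); d=R0.T@(np.array(p)-p0)/.3
    r=Ro.from_matrix(R0.T@(tR(psi) if psi is not None else R0)).as_rotvec()/np.pi
    print('dp',d.round(4).tolist(),'rot',r.round(4).tolist()); return d,r
E
python3 - <<'E'
from h import *
cal=vision.calibration('top')
print('small',ray([[411,334],[418,324],[451,361],[458,350]],cal,.03)[:,:2].round(3).tolist())
print('big',ray([[487,323],[482,350],[588,350]],cal,.06)[:,:2].round(3).tolist())
print('tin',ray([[349,300]],cal,.018),'corner bottoms of bigside',ray([[482,350]],cal,0))
g=np.array([.4536,-.304])-.025*np.array([np.cos(np.radians(20.8)),np.sin(np.radians(20.8))]);print('grip',g)
n=np.array([-np.sin(np.radians(20.8)),np.cos(np.radians(20.8))])
print('fingers',g+.057*n,g-.057*n)
plan([.43,.2,.25],5)
E
```

```text
small [[0.308, -0.216], [0.332, -0.234], [0.247, -0.309], [0.272, -0.326]]
big [[0.336, -0.387], [0.275, -0.372], [0.276, -0.614]]
tin [[ 0.38821893 -0.07028091  0.018     ]] corner bottoms of bigside [[ 0.26912043 -0.3931615   0.        ]]
grip [ 0.43022936 -0.31287767]
fingers [ 0.40998826 -0.25959261] [ 0.45047045 -0.36616274]
dp [-1.1296, -0.9751, -0.0638] rot [-0.0006, 0.0003, 0.3641]
```

```bash
python3 - <<'E'
from h import *
plan([.36,.36,.25],25)
E
```

```text
dp [-0.7319, -0.55, -0.0644] rot [-0.0006, 0.0001, 0.253]
```

Emit:
drive_tool(series=[{"dp":[-0.73,-0.55,-0.065],"delta_rot":[0,0,0.25]},{"dp":[-0.73,-0.55,-0.065],"delta_rot":[0,0,0.25]},{"dp":[-0.73,-0.55,-0.065],"delta_rot":[0,0,0.25]},{"dp":[-0.73,-0.55,-0.065],"delta_rot":[0,0,0.25]},{"dp":[-0.73,-0.55,-0.065],"delta_rot":[0,0,0.25]},{"dp":[-0.73,-0.55,-0.065],"delta_rot":[0,0,0.25]},{"dp":[-0.73,-0.55,-0.065],"delta_rot":[0,0,0.25]}], grip=-1)

```text
time: 0.8
tcp_pos: [0.3612, 0.3577, 0.2502]
tcp_rot: [0.0, 0.536, 0.844, -0.001]
ft_force: [0.1, -0.6, 0.1]
gripper_width: 1.0
```

```bash
python3 - <<'E'
from h import *
p,R,s=cur();print(s['time'],p,np.degrees(np.arctan2(R[1,1],R[0,1])),s['ft_force'])
plan([.45,.1,.25],-25)
E
```

```text
0.8 [0.36121193 0.35766643 0.25020614] 25.23519641245713 [ 0.11172467 -0.60256153  0.08475637]
dp [-0.9031, -0.0985, 0.0026] rot [-0.0002, 0.0008, 0.2791]
```

Emit:
drive_tool(series=[{"dp":[-0.9,-0.1,0],"delta_rot":[0,0,0.28]},{"dp":[-0.9,-0.1,0],"delta_rot":[0,0,0.28]},{"dp":[-0.9,-0.1,0],"delta_rot":[0,0,0.28]},{"dp":[-0.9,-0.1,0],"delta_rot":[0,0,0.28]},{"dp":[-0.9,-0.1,0],"delta_rot":[0,0,0.28]},{"dp":[-0.9,-0.1,0],"delta_rot":[0,0,0.28]},{"dp":[-0.9,-0.1,0],"delta_rot":[0,0,0.28]}])

```text
time: 1.5
tcp_pos: [0.4505, 0.0989, 0.2506]
tcp_rot: [0.001, 0.845, 0.534, -0.001]
ft_force: [0.5, 0.2, -0.0]
gripper_width: 1.002
```

```bash
python3 - <<'E'
from h import *
p,R,s=cur();print(s['time'],p,np.degrees(np.arctan2(R[1,1],R[0,1])),s['ft_force'])
cv2.imwrite("pics/w1.png",cv2.cvtColor(vision.camera('wrist'),cv2.COLOR_RGB2BGR)); print(vision.calibration('wrist'))
plan([.43,-.16,.24],-69.2)
E
```

```text
1.5 [0.45052365 0.0989175  0.25061088] -25.414159257976262 [ 0.50667042  0.17758383 -0.0471841 ]
{'camera_matrix': array([[382.28220593,   0.        , 319.1002106 ],
       [  0.        , 382.28220593, 236.89104408],
       [  0.        ,   0.        ,   1.        ]]), 'world_from_camera': array([[ 0.90502135,  0.40782709,  0.12088599,  0.48015177],
       [-0.42536376,  0.86865074,  0.25399124,  0.16450644],
       [-0.0014232 , -0.28128802,  0.95962233,  0.39391581],
       [ 0.        ,  0.        ,  0.        ,  1.        ]])}
dp [-0.8131, 0.3111, 0.0365] rot [0.0001, 0.0007, 0.2444]
```

View pics/w1.png

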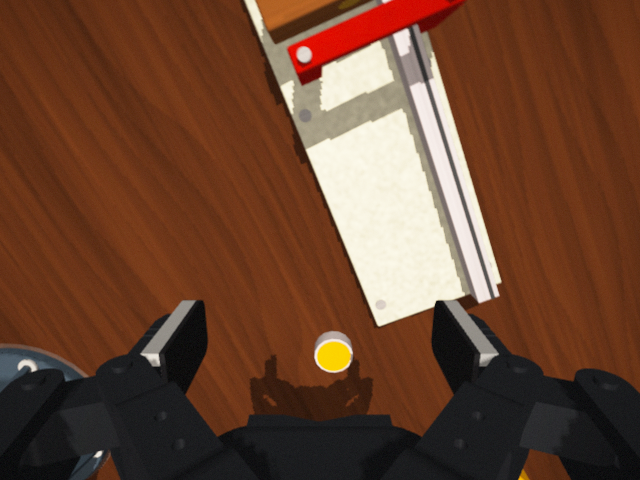

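The wrist view shows the jig from the bridge (about (375,40)) to the open end: fence top's near edge runs from about (437,170) to (475,300), and the tealight at (333,352) lies clear. I'll use it to cross-check the fence face.

```bash
python3 - <<'E'
from h import *
im=cv2.imread('pics/w1.png');c=vision.calibration('wrist')
for a,b in [[(0,-300,40),(0,-40,40)],[(0,-300,18),(0,-40,18)],[(-105,-300,18),(-105,0,18)],[(-105,-300,18),(35,-300,18)],[(-66,-40,98),(42,-40,98)],[(22,-300,40),(22,-40,40)],[(-60,0,68),(30,0,68)]]:
    P=np.array([np.r_[corner(*a[:2]),a[2]/1000],np.r_[corner(*b[:2]),b[2]/1000]])
    p=proj(P,c); cv2.line(im,*[tuple(int(round(v*16)) for v in x) for x in p],(255,0,255),1,cv2.LINE_AA,4)
cv2.imwrite('pics/w1o.png',cv2.resize(im[0:340,230:530],None,fx=1.76,fy=1.76,interpolation=cv2.INTER_CUBIC))
E
```

```text
(no output)
```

View pics/w1o.png

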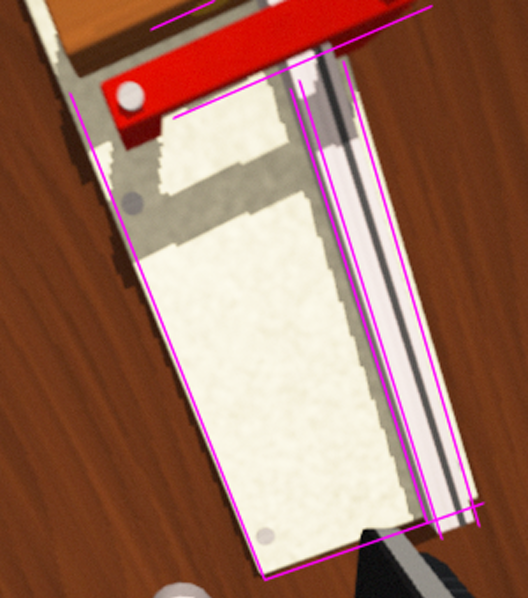

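Emit:
drive_tool(series=[{"dp":[-0.81,0.31,0.035],"delta_rot":[0,0,0.244]},{"dp":[-0.81,0.31,0.035],"delta_rot":[0,0,0.244]},{"dp":[-0.81,0.31,0.035],"delta_rot":[0,0,0.244]},{"dp":[-0.81,0.31,0.035],"delta_rot":[0,0,0.244]},{"dp":[-0.81,0.31,0.035],"delta_rot":[0,0,0.244]},{"dp":[-0.81,0.31,0.035],"delta_rot":[0,0,0.244]},{"dp":[-0.81,0.31,0.035],"delta_rot":[0,0,0.244]}])

```text
time: 2.25
tcp_pos: [0.4303, -0.1588, 0.2401]
tcp_rot: [0.0, 0.983, 0.182, -0.001]
ft_force: [-0.5, 0.4, -0.1]
gripper_width: 1.001
```

The overlay matches the fence and board to about 2 mm. Next I look at the wax block from here.

```bash
python3 - <<'E'
from h import *
cal=vision.calibration('wrist');a=cv2.cvtColor(vision.camera('wrist'),cv2.COLOR_RGB2BGR)
cv2.imwrite("pics/w2.png",a)
plan([.43,-.313,.2],-69.2)
E
```

```text
dp [-0.186, 0.4845, 0.1335] rot [-0.0004, 0.0006, 0.0012]
```

View pics/w2.png

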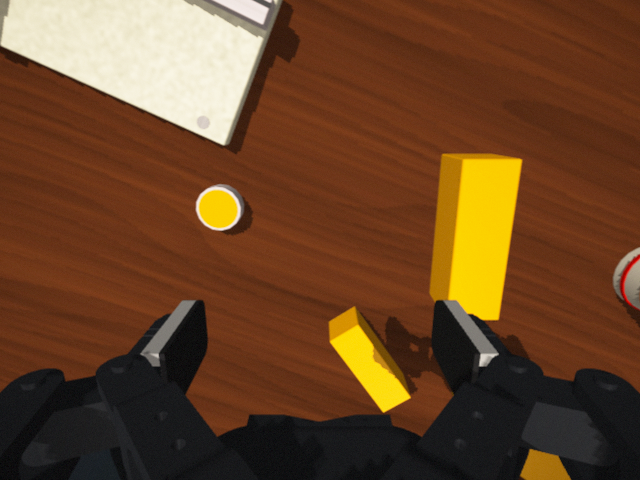

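The wrist view shows the block top's far corners at about (462,157) and (521,158) and its right edge running down to (500,320).

```bash
python3 - <<'E'
from h import *
cal=vision.calibration('wrist')
p=ray([[462,157],[520.5,158],[499.5,320]],cal,.06)[:,:2]; print(p)
e=p[1]-p[2]; print('len',np.linalg.norm(e),'yaw',np.degrees(np.arctan2(e[1],e[0])),'w',np.linalg.norm(p[1]-p[0]),'centre',(p[0]+p[2])/2)
E
```

```text
[[ 0.51514913 -0.25175367]
 [ 0.53186364 -0.297433  ]
 [ 0.39292953 -0.35357784]]
len 0.14984969104264662 yaw 22.00418974742545 w 0.048641303948651876 centre [ 0.45403933 -0.30266575]
```

Emit:
drive_tool(series=[{"dp":[-0.186,0.485,0.13],"delta_rot":[0,0,0]},{"dp":[-0.186,0.485,0.13],"delta_rot":[0,0,0]},{"dp":[-0.186,0.485,0.13],"delta_rot":[0,0,0]},{"dp":[-0.186,0.485,0.13],"delta_rot":[0,0,0]},{"dp":[-0.186,0.485,0.13],"delta_rot":[0,0,0]}])

```text
time: 2.8
tcp_pos: [0.4306, -0.3117, 0.2003]
tcp_rot: [-0.002, 0.983, 0.183, -0.001]
ft_force: [-0.4, 1.1, -0.2]
gripper_width: 0.997
```

```bash
python3 - <<'E'
from h import *
plan([.4307,-.3122,.026],-69)
E
```

```text
dp [0.0009, 0.0037, 0.5808] rot [-0.0011, 0.0007, 0.0007]
```

Emit:
drive_tool(series=[{"dp":[0,0.003,0.12],"delta_rot":[-0.001,0.001,0.001]},{"dp":[0,0.003,0.25],"delta_rot":[-0.001,0.001,0.001]},{"dp":[0,0.003,0.38],"delta_rot":[-0.001,0.001,0.001]},{"dp":[0,0.003,0.48],"delta_rot":[-0.001,0.001,0.001]},{"dp":[0,0.003,0.55],"delta_rot":[-0.001,0.001,0.001]},{"dp":[0,0.003,0.58],"delta_rot":[-0.001,0.001,0.001]},{"dp":[0,0.003,0.58],"delta_rot":[-0.001,0.001,0.001]}])

```text
time: 3.5
tcp_pos: [0.4304, -0.3093, 0.0259]
tcp_rot: [-0.002, 0.983, 0.183, -0.0]
ft_force: [0.4, -0.1, 0.9]
gripper_width: 1.0
```

```bash
python3 - <<'E'
from h import *
p,R,s=cur(); print(s['time'],p,R.round(4).tolist(),s['ft_force'])
cv2.imwrite("pics/w3.png",cv2.cvtColor(vision.camera('wrist'),cv2.COLOR_RGB2BGR))
E
```

```text
3.5 [ 0.43041086 -0.30927693  0.02591975] [[0.9328, 0.3604, -0.0011], [0.3604, -0.9328, 0.0032], [0.0001, -0.0034, -1.0]] [ 0.44149793 -0.12024971  0.93991266]
```

View pics/w3.png

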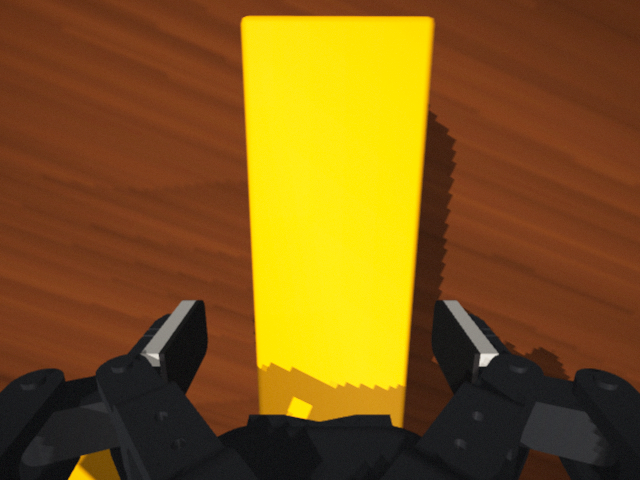

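The block sits centred between the fingers, about 3 mm to the right (image centre line at 335 against 320) and turned about 1°. I'll correct both before closing.

Emit:
drive_tool(series=[{"dp":[0,0.01,0],"delta_rot":[-0.001,0,0.005]},{"dp":[0,0.011,0],"delta_rot":[-0.001,0,0.005]},{"dp":[0,0.011,0],"delta_rot":[-0.001,0,0.005]}])

```text
time: 3.85
tcp_pos: [0.4327, -0.314, 0.0279]
tcp_rot: [0.002, 0.985, 0.175, 0.001]
ft_force: [-0.4, -0.4, 0.2]
gripper_width: 1.007
```

Emit:
drive_tool(series=[{"dp":[0,0,0],"delta_rot":[0,0,0]},{"dp":[0,0,0],"delta_rot":[0,0,0]},{"dp":[0,0,0],"delta_rot":[0,0,0]},{"dp":[0,0,0],"delta_rot":[0,0,0]},{"dp":[0,0,0],"delta_rot":[0,0,0]},{"dp":[0,0,0],"delta_rot":[0,0,0]},{"dp":[0,0,0],"delta_rot":[0,0,0]},{"dp":[0,0,0],"delta_rot":[0,0,0]}], grip=1, newtons=60)

```text
time: 4.65
tcp_pos: [0.4326, -0.3141, 0.0284]
tcp_rot: [0.002, 0.985, 0.175, 0.001]
ft_force: [-0.7, -0.3, 6.2]
gripper_width: 0.577
```

```bash
python3 - <<'E'
from h import *
p,R,s=cur(); print(s['time'],p,R.round(4).tolist(),s['ft_force'],s['gripper_width'])
cv2.imwrite("pics/w4.png",cv2.cvtColor(vision.camera('wrist'),cv2.COLOR_RGB2BGR))
E
```

```text
4.65 [ 0.43260341 -0.31412154  0.02843468] [[0.9385, 0.3453, 0.0031], [0.3453, -0.9385, -0.0034], [0.0017, 0.0043, -1.0]] [-0.71656313 -0.27847552  6.21376738] 0.5770297552775853
```

View pics/w4.png

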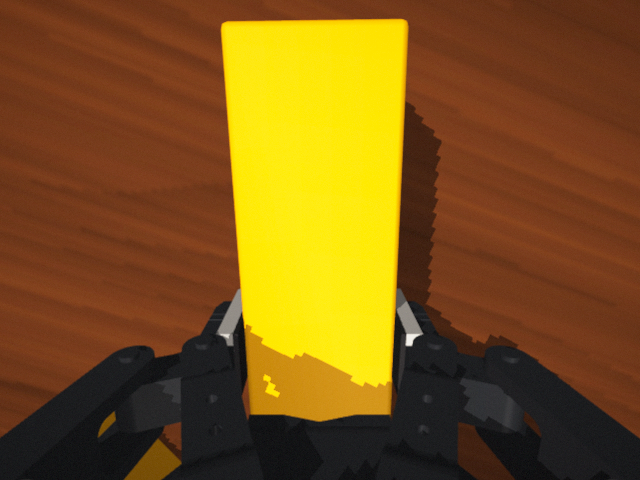

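Gripped at about 49 mm, with the block square in the jaws in the wrist view (edges at 240 and 397). Lifting.

Emit:
drive_tool(series=[{"dp":[0,0,-0.05],"delta_rot":[0,0,0]},{"dp":[0,0,-0.12],"delta_rot":[0,0,0]},{"dp":[0,0,-0.24],"delta_rot":[0,0,0]},{"dp":[0,0,-0.36],"delta_rot":[0,0,0]},{"dp":[0,0,-0.42],"delta_rot":[0,0,0]},{"dp":[0,0,-0.42],"delta_rot":[0,0,0]},{"dp":[0,0,-0.42],"delta_rot":[0,0,0]}])

```text
time: 5.4
tcp_pos: [0.4314, -0.313, 0.1535]
tcp_rot: [0.001, 0.985, 0.175, 0.001]
ft_force: [0.4, -0.3, -4.8]
gripper_width: 0.576
```

```bash
python3 - <<'E'
from h import *
p,R,s=cur(); print(s['time'],p,R.round(4).tolist(),s['ft_force'],s['gripper_width'])
cv2.imwrite("pics/w5.png",cv2.cvtColor(vision.camera('wrist'),cv2.COLOR_RGB2BGR))
t=corner(-33,-245); print(t)
m=(p[:2]+t)/2; plan([m[0],m[1],.155],-36); plan([t[0],t[1],.15],-3.3)
E
```

```text
5.4 [ 0.43142115 -0.31297773  0.15347605] [[0.9385, 0.3452, 0.0016], [0.3452, -0.9385, -0.0019], [0.0008, 0.0024, -1.0]] [ 0.38313951 -0.26460824 -4.75664923] 0.5758400054790896
[ 0.52350918 -0.00858592]
dp [0.3198, -0.4216, -0.0075] rot [0.0002, -0.0, -0.1878]
dp [0.639, -0.8447, 0.0089] rot [0.0002, 0.0001, -0.3695]
```

View pics/w5.png

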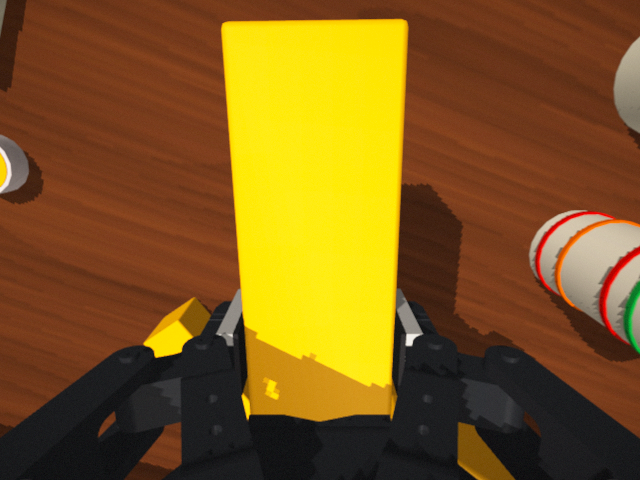

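Emit:
drive_tool(series=[{"dp":[0.08,-0.1,0],"delta_rot":[0,0,-0.04]},{"dp":[0.16,-0.21,0],"delta_rot":[0,0,-0.08]},{"dp":[0.24,-0.32,0],"delta_rot":[0,0,-0.12]},{"dp":[0.32,-0.42,0],"delta_rot":[0,0,-0.16]},{"dp":[0.4,-0.53,0],"delta_rot":[0,0,-0.2]},{"dp":[0.48,-0.64,0],"delta_rot":[0,0,-0.24]},{"dp":[0.56,-0.74,0],"delta_rot":[0,0,-0.28]},{"dp":[0.62,-0.82,0],"delta_rot":[0,0,-0.32]}])

```text
time: 6.25
tcp_pos: [0.5197, -0.015, 0.1505]
tcp_rot: [-0.001, 0.776, 0.63, -0.001]
ft_force: [-0.1, -1.1, -4.7]
gripper_width: 0.575
```

```bash
python3 - <<'E'
from h import *
p,R,s=cur(); print(s['time'],p,s['ft_force'],s['gripper_width'])
t=corner(-33,-245); plan([t[0],t[1],.13],-3.3)
E
```

```text
6.25 [ 0.51973318 -0.01503088  0.15047724] [-0.06155139 -1.0612549  -4.69493851] 0.5750644443886233
dp [0.0236, 0.0082, 0.0682] rot [-0.0012, -0.0001, -0.0475]
```

Emit:
drive_tool(series=[{"dp":[0.024,0.008,0.07],"delta_rot":[-0.001,0,-0.047]},{"dp":[0.024,0.008,0.07],"delta_rot":[-0.001,0,-0.047]},{"dp":[0.024,0.008,0.07],"delta_rot":[-0.001,0,-0.047]},{"dp":[0.024,0.008,0.07],"delta_rot":[-0.001,0,-0.047]}])

```text
time: 6.65
tcp_pos: [0.5233, -0.0092, 0.1291]
tcp_rot: [-0.001, 0.729, 0.685, -0.0]
ft_force: [0.3, -0.2, -4.7]
gripper_width: 0.575
```

```bash
python3 - <<'E'
from h import *
p,R,s=cur(); print(s['time'],p,R.round(4).tolist(),s['ft_force'],s['gripper_width'],tocorner(p))
for n in('wrist','top'): cv2.imwrite(f"pics/{n}6.png",cv2.cvtColor(vision.camera(n),cv2.COLOR_RGB2BGR))
t=corner(-33,-245); plan([t[0],t[1],.055],-3.3)
a=cv2.imread('pics/top6.png');cv2.imwrite('pics/t6.png',cv2.resize(a[180:300,150:400],None,fx=3,fy=3,interpolation=cv2.INTER_CUBIC))
E
```

```text
6.65 [ 0.52327851 -0.00922833  0.12913817] [[0.0619, 0.9981, -0.0015], [0.9981, -0.0619, 0.0003], [0.0002, -0.0015, -1.0]] [ 0.31724197 -0.20710904 -4.72332435] 0.5748844778498466 [ -33.1931895 -245.6546587]
dp [0.0029, -0.0009, 0.2494] rot [0.0, -0.0, -0.0013]
```

View pics/wrist6.png

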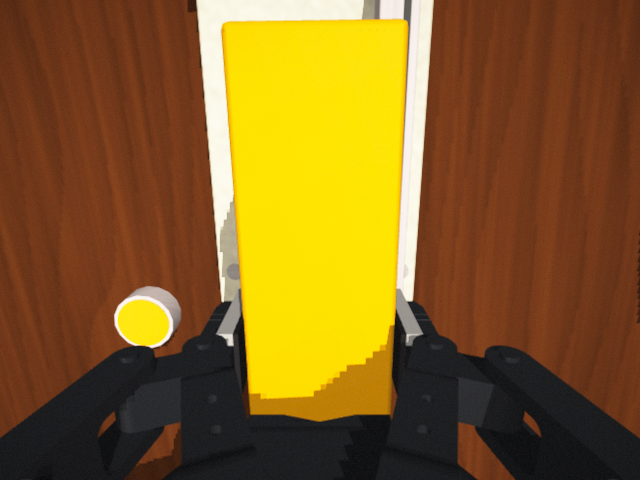

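View pics/t6.png

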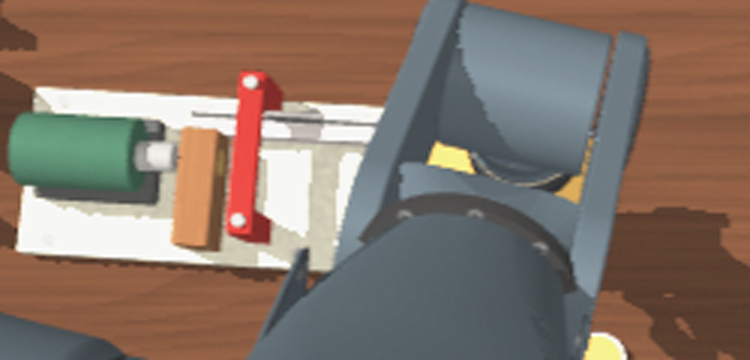

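The wrist view shows the block over the open end of the board, parallel to the fence on its right (at about x = 410 px). Lowering to just above the board.

Emit:
drive_tool(series=[{"dp":[0.003,0,0.08],"delta_rot":[0,0,-0.001]},{"dp":[0.003,0,0.16],"delta_rot":[0,0,-0.001]},{"dp":[0.003,0,0.22],"delta_rot":[0,0,-0.001]},{"dp":[0.003,0,0.245],"delta_rot":[0,0,-0.001]},{"dp":[0.003,0,0.25],"delta_rot":[0,0,-0.001]},{"dp":[0.003,0,0.25],"delta_rot":[0,0,-0.001]}])

```text
time: 7.35
tcp_pos: [0.5244, -0.009, 0.0554]
tcp_rot: [0.001, 0.728, 0.686, 0.0]
ft_force: [-0.0, -0.2, -5.2]
gripper_width: 0.574
```

```bash
python3 - <<'E'
from h import *
p,R,s=cur(); print(s['time'],p,R.round(4).tolist(),s['ft_force'],s['wrist_torque'],tocorner(p))
for n in('wrist','scene'): cv2.imwrite(f"pics/{n}7.png",cv2.cvtColor(vision.camera(n),cv2.COLOR_RGB2BGR))
a=cv2.imread('pics/scene7.png');cv2.imwrite('pics/s7.png',cv2.resize(a[130:330,250:480],None,fx=3,fy=3,interpolation=cv2.INTER_CUBIC))
E
```

```text
7.35 [ 0.52439155 -0.00902359  0.05536281] [[0.0594, 0.9982, 0.0013], [0.9982, -0.0594, -0.0002], [-0.0001, 0.0013, -1.0]] [-0.03138814 -0.16925336 -5.17589658] [-0.08846198 -0.08342439 -0.00383047] [ -32.09382834 -245.38599689]
```

View pics/wrist7.png

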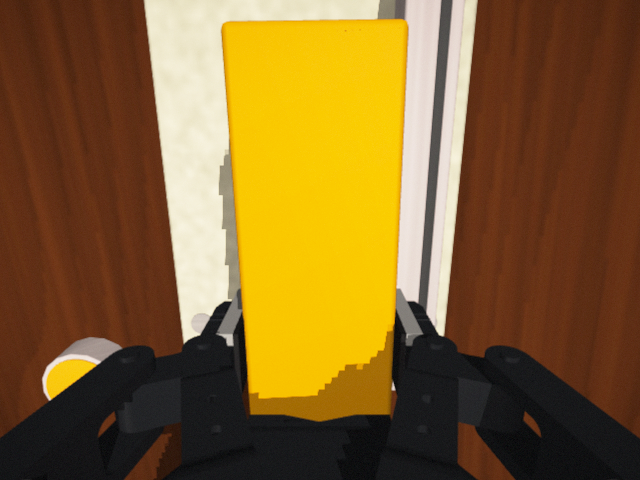

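View pics/s7.png

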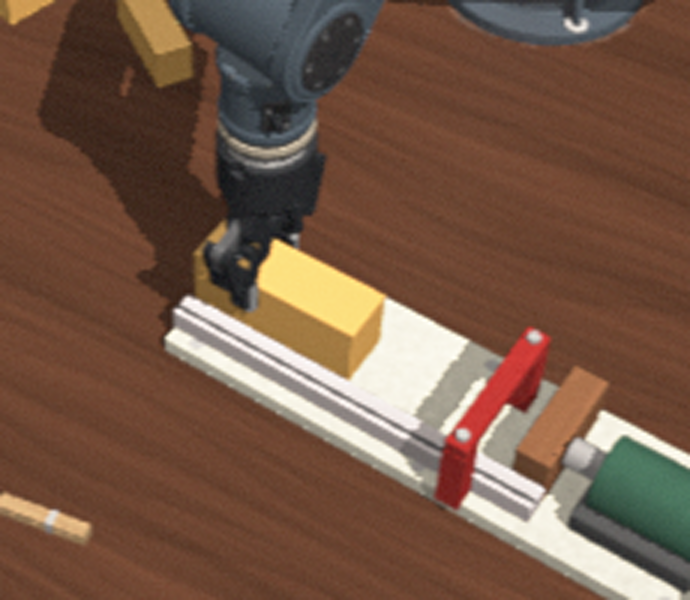

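The block hovers over the board beside the fence with a visible gap. I'll creep down to contact.

Emit:
drive_tool(series=[{"dp":[0,0,0.012],"delta_rot":[0,0,0]},{"dp":[0,0,0.02],"delta_rot":[0,0,0]},{"dp":[0,0,0.026],"delta_rot":[0,0,0]},{"dp":[0,0,0.026],"delta_rot":[0,0,0]}])

```text
time: 7.85
tcp_pos: [0.5245, -0.0088, 0.0478]
tcp_rot: [0.001, 0.728, 0.686, 0.001]
ft_force: [-0.8, -0.1, -4.4]
gripper_width: 0.575
```

Emit:
drive_tool(series=[{"dp":[0,0,0.003],"delta_rot":[0,0,0]},{"dp":[0,0,0.005],"delta_rot":[0,0,0]},{"dp":[0,0,0.005],"delta_rot":[0,0,0]}])

```text
time: 8.15
tcp_pos: [0.5245, -0.0088, 0.0465]
tcp_rot: [0.001, 0.728, 0.686, 0.001]
ft_force: [-0.4, 0.3, -2.3]
gripper_width: 0.57
```

Emit:
drive_tool(series=[{"dp":[0,0,0.002],"delta_rot":[0,0,0]},{"dp":[0,0,0.003],"delta_rot":[0,0,0]},{"dp":[0,0,0.003],"delta_rot":[0,0,0]}])

```text
time: 8.45
tcp_pos: [0.5245, -0.0088, 0.0465]
tcp_rot: [0.001, 0.728, 0.686, 0.001]
ft_force: [-2.0, 0.1, 4.7]
gripper_width: 0.578
```

On the board: Fz went from −4.7 to +4.7 N. Next is a gentle move toward the fence (tool +y).

Emit:
drive_tool(series=[{"dp":[0,0.006,0],"delta_rot":[0,0,0]},{"dp":[0,0.012,0],"delta_rot":[0,0,0]},{"dp":[0,0.014,0],"delta_rot":[0,0,0]},{"dp":[0,0.014,0],"delta_rot":[0,0,0]}])

```text
time: 8.85
tcp_pos: [0.5288, -0.0091, 0.0465]
tcp_rot: [0.001, 0.728, 0.686, 0.001]
ft_force: [-1.1, -1.2, 0.7]
gripper_width: 0.573
```

```bash
cat > st.py <<'E'
from h import *
p,R,s=cur(); a=np.radians(CY); f=s['ft_force']
print(s['time'],p.round(4),'corner',tocorner(p).round(1),'psi',np.degrees(np.arctan2(R[1,1],R[0,1])).round(2),'tilt',R[2,:2].round(4),'Fcorner',(np.cos(a)*f[0]+np.sin(a)*f[1]).round(1),(-np.sin(a)*f[0]+np.cos(a)*f[1]).round(1),f[2].round(1),'M',np.round(s['wrist_torque'],2),s['gripper_width'])
E
python3 st.py
```

```text
8.85 [ 0.5288 -0.0091  0.0465] corner [ -27.7 -245.2] psi -3.37 tilt [-0.0003  0.0024] Fcorner -1.0 -1.3 0.7 M [0.09 0.03 0.1 ] 0.5732805194045422
```

Still free sideways (about 1 N of board friction). Continuing in 1 mm steps.

Emit:
drive_tool(series=[{"dp":[0,0.003,0],"delta_rot":[0,0,0]},{"dp":[0,0.005,0],"delta_rot":[0,0,0]},{"dp":[0,0.005,0],"delta_rot":[0,0,0]}])

```text
time: 9.15
tcp_pos: [0.5304, -0.0091, 0.0465]
tcp_rot: [0.001, 0.728, 0.686, 0.001]
ft_force: [-1.5, 0.1, 0.8]
gripper_width: 0.575
```

```bash
python3 st.py
```

```text
9.15 [ 0.5304 -0.0091  0.0465] corner [ -26.1 -245.1] psi -3.37 tilt [-0.0002  0.0024] Fcorner -1.5 -0.0 0.8 M [0.08 0.18 0.03] 0.574842494244104
```

Emit:
drive_tool(series=[{"dp":[0,0.003,0],"delta_rot":[0,0,0]},{"dp":[0,0.005,0],"delta_rot":[0,0,0]},{"dp":[0,0.005,0],"delta_rot":[0,0,0]}])

```text
time: 9.45
tcp_pos: [0.5306, -0.0091, 0.0465]
tcp_rot: [-0.0, 0.728, 0.686, -0.0]
ft_force: [-4.0, -1.5, 4.7]
gripper_width: 0.578
```

```bash
python3 st.py
```

```text
9.45 [ 0.5306 -0.0091  0.0465] corner [ -25.9 -245.1] psi -3.38 tilt [ 0.     -0.0002] Fcorner -4.0 -1.7 4.7 M [-0.03  0.78 -0.01] 0.5778434140056975
```

Fence contact at x ≈ −26 with 4 N. Now slide along the fence (tool +x) in stages with a slight bias toward the fence.

Emit:
drive_tool(series=[{"dp":[0.02,0.001,0],"delta_rot":[0,0,0]},{"dp":[0.05,0.001,0],"delta_rot":[0,0,0]},{"dp":[0.08,0.001,0],"delta_rot":[0,0,0]},{"dp":[0.11,0.001,0],"delta_rot":[0,0,0]},{"dp":[0.14,0.001,0],"delta_rot":[0,0,0]},{"dp":[0.14,0.001,0],"delta_rot":[0,0,0]}])

```text
time: 10.05
tcp_pos: [0.5331, 0.0341, 0.0465]
tcp_rot: [-0.001, 0.728, 0.686, 0.0]
ft_force: [-3.0, 5.2, 3.7]
gripper_width: 0.574
```

```bash
python3 st.py
```

```text
10.05 [0.5331 0.0341 0.0465] corner [ -25.9 -201.8] psi -3.39 tilt [ 0.0011 -0.0006] Fcorner -3.3 5.0 3.7 M [ 0.62  0.39 -0.13] 0.5742427514313289
```

Emit:
drive_tool(series=[{"dp":[0.02,0.001,0],"delta_rot":[0,0,0]},{"dp":[0.05,0.001,0],"delta_rot":[0,0,0]},{"dp":[0.08,0.001,0],"delta_rot":[0,0,0]},{"dp":[0.11,0.001,0],"delta_rot":[0,0,0]},{"dp":[0.14,0.001,0],"delta_rot":[0,0,0]},{"dp":[0.14,0.001,0],"delta_rot":[0,0,0]}])

```text
time: 10.65
tcp_pos: [0.5356, 0.0769, 0.0465]
tcp_rot: [-0.001, 0.728, 0.686, 0.0]
ft_force: [-3.0, 3.9, 3.6]
gripper_width: 0.574
```

```bash
python3 st.py; python3 - <<'E'
from h import *
for n in('wrist','scene'): cv2.imwrite(f"pics/{n}8.png",cv2.cvtColor(vision.camera(n),cv2.COLOR_RGB2BGR))
a=cv2.imread('pics/scene8.png');cv2.imwrite('pics/s8.png',cv2.resize(a[130:330,250:480],None,fx=3,fy=3,interpolation=cv2.INTER_CUBIC))
E
```

```text
10.65 [0.5356 0.0769 0.0465] corner [ -25.9 -158.9] psi -3.39 tilt [ 0.002  -0.0011] Fcorner -3.2 3.7 3.6 M [ 0.54  0.47 -0.15] 0.5741747755108139
```

View pics/s8.png

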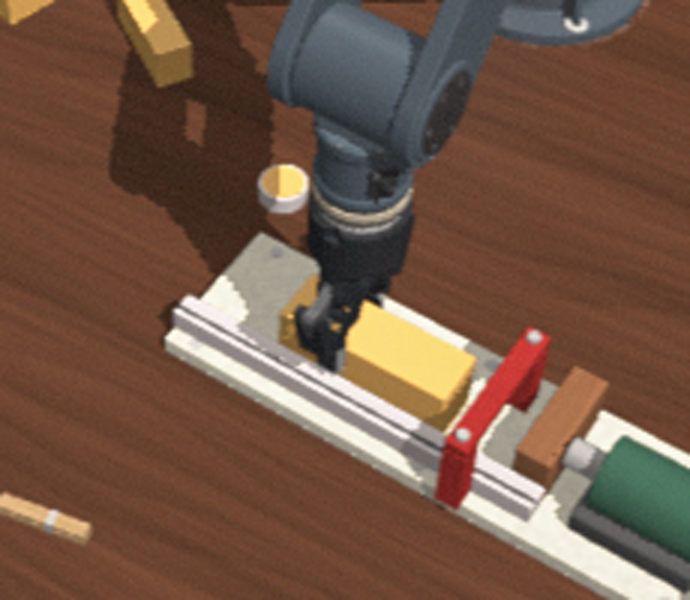

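View pics/wrist8.png

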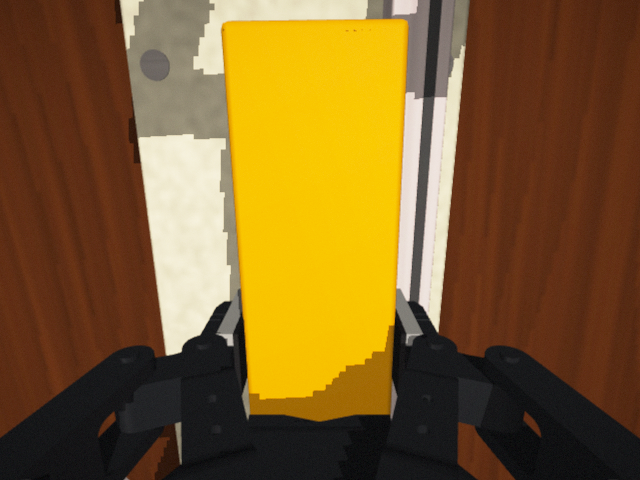

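The block lies along the fence with its leading end just short of the bridge and lower than the bar. Continuing under it.

Emit:
drive_tool(series=[{"dp":[0.02,0.001,0],"delta_rot":[0,0,0]},{"dp":[0.05,0.001,0],"delta_rot":[0,0,0]},{"dp":[0.08,0.001,0],"delta_rot":[0,0,0]},{"dp":[0.11,0.001,0],"delta_rot":[0,0,0]},{"dp":[0.14,0.001,0],"delta_rot":[0,0,0]},{"dp":[0.14,0.001,0],"delta_rot":[0,0,0]}])

```text
time: 11.35
tcp_pos: [0.538, 0.1192, 0.0466]
tcp_rot: [-0.002, 0.728, 0.686, 0.0]
ft_force: [-4.4, 2.9, 3.8]
gripper_width: 0.581
```

```bash
python3 st.py; python3 - <<'E'
from h import *
for n in('scene',): cv2.imwrite(f"pics/{n}9.png",cv2.cvtColor(vision.camera(n),cv2.COLOR_RGB2BGR))
a=cv2.imread('pics/scene9.png');cv2.imwrite('pics/s9.png',cv2.resize(a[130:330,250:480],None,fx=3,fy=3,interpolation=cv2.INTER_CUBIC))
E
```

```text
11.35 [0.538  0.1192 0.0466] corner [ -25.9 -116.6] psi -3.4 tilt [ 0.0027 -0.0018] Fcorner -4.6 2.6 3.8 M [ 0.39  0.62 -0.19] 0.5806961623264804
```

View pics/s9.png

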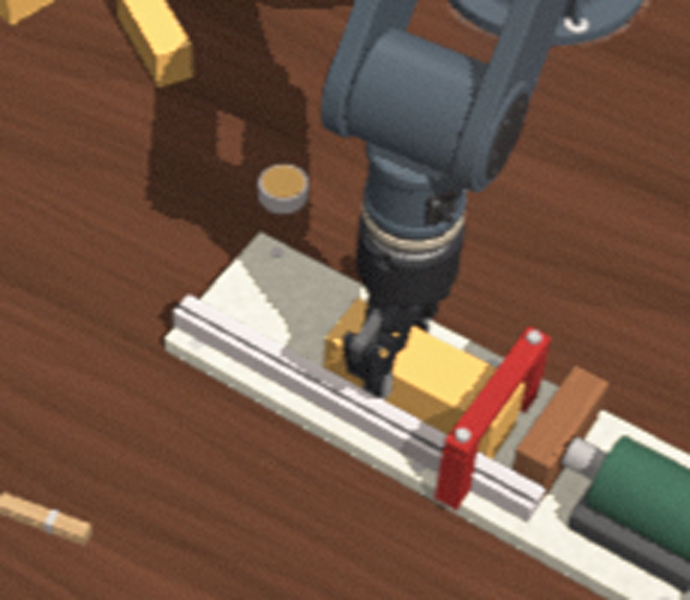

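The leading end has passed under the bridge with roughly 15 mm to the stop. Approaching more slowly.

Emit:
drive_tool(series=[{"dp":[0.015,0.001,0],"delta_rot":[0,0,0]},{"dp":[0.03,0.001,0],"delta_rot":[0,0,0]},{"dp":[0.038,0.001,0],"delta_rot":[0,0,0]},{"dp":[0.038,0.001,0],"delta_rot":[0,0,0]}])

```text
time: 11.8
tcp_pos: [0.5387, 0.1298, 0.0466]
tcp_rot: [-0.002, 0.728, 0.686, -0.0]
ft_force: [-4.0, -1.7, 3.0]
gripper_width: 0.57
```

```bash
python3 st.py; python3 -c "
from h import *
plan(cur()[0],-3.4)"
```

```text
11.8 [0.5387 0.1298 0.0466] corner [ -25.9 -105.9] psi -3.42 tilt [ 0.0023 -0.0027] Fcorner -3.9 -1.9 3.0 M [-0.26  0.64 -0.26] 0.5702147192617016
dp [0.0, 0.0, 0.0] rot [-0.0009, -0.0007, -0.0001]
```

Emit:
drive_tool(series=[{"dp":[0.004,0.001,0],"delta_rot":[-0.001,-0.0005,0]},{"dp":[0.008,0.001,0],"delta_rot":[-0.001,-0.0005,0]},{"dp":[0.01,0.001,0],"delta_rot":[-0.001,-0.0005,0]},{"dp":[0.01,0.001,0],"delta_rot":[-0.001,-0.0005,0]}])

```text
time: 12.2
tcp_pos: [0.5388, 0.1319, 0.0465]
tcp_rot: [-0.0, 0.728, 0.685, -0.0]
ft_force: [-5.0, -3.0, 3.1]
gripper_width: 0.575
```

```bash
python3 st.py
```

```text
12.2 [0.5388 0.1319 0.0465] corner [ -25.8 -103.9] psi -3.46 tilt [-0.0001 -0.0005] Fcorner -4.9 -3.3 3.1 M [-0.36  0.64 -0.25] 0.5754345439553991
```

Emit:
drive_tool(series=[{"dp":[0.003,0.001,0],"delta_rot":[0,0,0]},{"dp":[0.006,0.001,0],"delta_rot":[0,0,0]},{"dp":[0.006,0.001,0],"delta_rot":[0,0,0]}])

```text
time: 12.5
tcp_pos: [0.5389, 0.1327, 0.0465]
tcp_rot: [-0.0, 0.728, 0.685, -0.001]
ft_force: [-4.5, -2.9, 5.6]
gripper_width: 0.578
```

```bash
python3 st.py
```

```text
12.5 [0.5389 0.1327 0.0465] corner [ -25.8 -103.1] psi -3.49 tilt [-0.001  -0.0014] Fcorner -4.3 -3.2 5.6 M [-0.27  0.63 -0.28] 0.5784201904103871
```

Emit:
drive_tool(series=[{"dp":[0.004,0.001,0],"delta_rot":[0,0,-0.0005]},{"dp":[0.008,0.001,0],"delta_rot":[0,0,-0.0005]},{"dp":[0.012,0.001,0],"delta_rot":[0,0,-0.0005]},{"dp":[0.012,0.001,0],"delta_rot":[0,0,-0.0005]}])

```text
time: 12.9
tcp_pos: [0.539, 0.1353, 0.0466]
tcp_rot: [-0.0, 0.728, 0.686, -0.001]
ft_force: [-4.6, -3.3, 3.7]
gripper_width: 0.575
```

```bash
python3 st.py; python3 - <<'E'
from h import *
for n in('scene','wrist'): cv2.imwrite(f"pics/{n}10.png",cv2.cvtColor(vision.camera(n),cv2.COLOR_RGB2BGR))
a=cv2.imread('pics/scene10.png');cv2.imwrite('pics/s10.png',cv2.resize(a[205:315,345:475],None,fx=5,fy=5,interpolation=cv2.INTER_CUBIC))
E
```

```text
12.9 [0.539  0.1353 0.0466] corner [ -25.8 -100.4] psi -3.45 tilt [-0.0017 -0.0025] Fcorner -4.4 -3.5 3.7 M [-0.31  0.67 -0.29] 0.5745767609072376
```

View pics/s10.png

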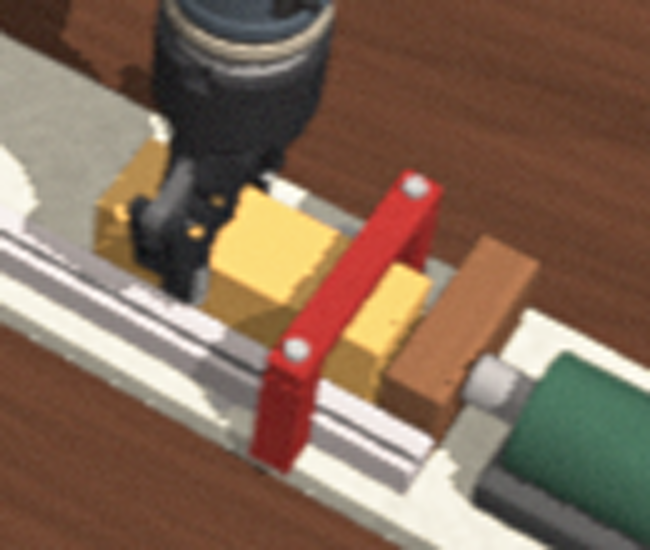

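View pics/wrist10.png

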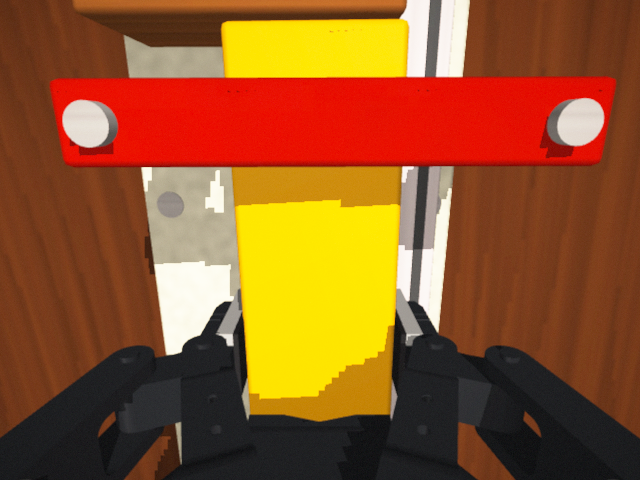

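Only a few millimetres remain to the stop (its lower edge is at row 17 and the block end at row 20 in the wrist view).

Emit:
drive_tool(series=[{"dp":[0.004,0.001,0],"delta_rot":[-0.0008,0.0005,0]},{"dp":[0.008,0.001,0],"delta_rot":[-0.0008,0.0005,0]},{"dp":[0.01,0.001,0],"delta_rot":[-0.0008,0.0005,0]},{"dp":[0.01,0.001,0],"delta_rot":[-0.0008,0.0005,0]}])

```text
time: 13.4
tcp_pos: [0.5391, 0.1374, 0.0465]
tcp_rot: [-0.0, 0.728, 0.685, -0.001]
ft_force: [-4.3, -2.5, 4.3]
gripper_width: 0.575
```

```bash
python3 st.py
```

```text
13.4 [0.5391 0.1374 0.0465] corner [-25.9 -98.4] psi -3.49 tilt [-0.0009 -0.001 ] Fcorner -4.1 -2.8 4.3 M [-0.36  0.63 -0.27] 0.5754595208116183
```

Emit:
drive_tool(series=[{"dp":[0.004,0.001,0],"delta_rot":[-0.0003,0.0003,0]},{"dp":[0.008,0.001,0],"delta_rot":[-0.0003,0.0003,0]},{"dp":[0.01,0.001,0],"delta_rot":[-0.0003,0.0003,0]},{"dp":[0.01,0.001,0],"delta_rot":[-0.0003,0.0003,0]}])

```text
time: 13.8
tcp_pos: [0.5393, 0.1389, 0.0465]
tcp_rot: [0.0, 0.728, 0.685, -0.001]
ft_force: [-4.3, -5.2, 3.5]
gripper_width: 0.572
```

```bash
python3 st.py
```

```text
13.8 [0.5393 0.1389 0.0465] corner [-25.8 -96.8] psi -3.52 tilt [-0.0014 -0.0011] Fcorner -4.0 -5.4 3.5 M [-0.56  0.68 -0.28] 0.5720125121229567
```

Emit:
drive_tool(series=[{"dp":[0.003,0.001,0],"delta_rot":[-0.0003,0.0003,-0.0004]},{"dp":[0.005,0.001,0],"delta_rot":[-0.0003,0.0003,-0.0004]},{"dp":[0.005,0.001,0],"delta_rot":[-0.0003,0.0003,-0.0004]}])

```text
time: 14.1
tcp_pos: [0.5393, 0.1389, 0.0466]
tcp_rot: [0.0, 0.728, 0.685, -0.001]
ft_force: [-5.2, -4.4, 4.2]
gripper_width: 0.578
```

```bash
python3 st.py; python3 - <<'E'
from h import *
for n in('scene','wrist'): cv2.imwrite(f"pics/{n}11.png",cv2.cvtColor(vision.camera(n),cv2.COLOR_RGB2BGR))
a=cv2.imread('pics/scene11.png');cv2.imwrite('pics/s11.png',cv2.resize(a[225:305,385:465],None,fx=7,fy=7,interpolation=cv2.INTER_CUBIC))
E
```

```text
14.1 [0.5393 0.1389 0.0466] corner [-25.8 -96.8] psi -3.5 tilt [-0.0019 -0.0013] Fcorner -4.9 -4.7 4.2 M [-0.62  0.66 -0.35] 0.5781794990423554
```

View pics/s11.png

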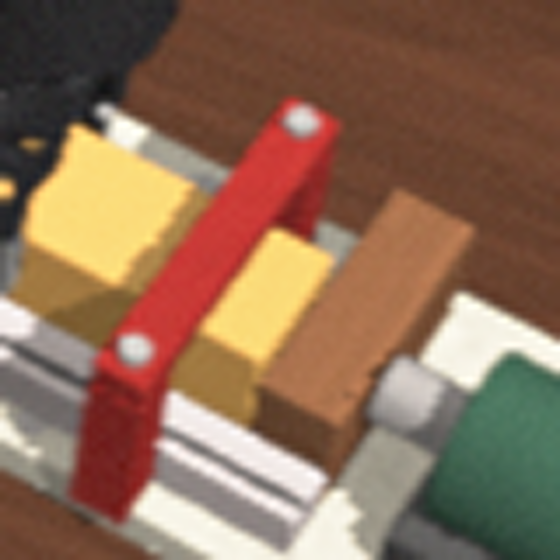

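View pics/wrist11.png

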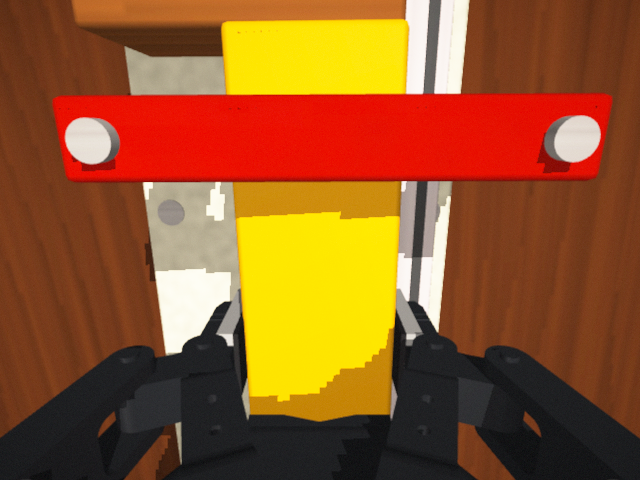

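The block end and stop look in contact in both views, and the last 1.5 mm command gave no motion. I'll confirm with a firmer along-lane push.

Emit:
drive_tool(series=[{"dp":[0.005,0.001,0],"delta_rot":[-0.0003,0.0005,-0.0004]},{"dp":[0.01,0.001,0],"delta_rot":[-0.0003,0.0005,-0.0004]},{"dp":[0.01,0.001,0],"delta_rot":[-0.0003,0.0005,-0.0004]},{"dp":[0.01,0.001,0],"delta_rot":[-0.0003,0.0005,-0.0004]}])

```text
time: 14.6
tcp_pos: [0.5392, 0.139, 0.0466]
tcp_rot: [0.0, 0.728, 0.685, -0.002]
ft_force: [-4.6, -10.9, 5.7]
gripper_width: 0.575
```

```bash
python3 st.py
```

```text
14.6 [0.5392 0.139  0.0466] corner [-25.8 -96.8] psi -3.48 tilt [-0.0036 -0.0021] Fcorner -4.0 -11.2 5.7 M [-1.38  0.59 -0.54] 0.5746242462264068
```

Stop contact confirmed: 11 N with no motion. Now the single diagonal push, ramping down and sideways together and then holding.

Emit:
drive_tool(series=[{"dp":[0.002,0.003,0.001],"delta_rot":[-0.0004,0.0008,0]},{"dp":[0.002,0.005,0.002],"delta_rot":[-0.0004,0.0008,0]},{"dp":[0.002,0.007,0.003],"delta_rot":[-0.0004,0.0008,0]},{"dp":[0.002,0.007,0.003],"delta_rot":[-0.0004,0.0008,0]},{"dp":[0.002,0.007,0.003],"delta_rot":[-0.0004,0.0008,0]}])

```text
time: 15.1
tcp_pos: [0.5394, 0.1389, 0.0466]
tcp_rot: [-0.001, 0.729, 0.685, -0.002]
ft_force: [-9.3, -3.1, 13.1]
gripper_width: 0.577
```

```bash
python3 st.py
```

```text
15.1 [0.5394 0.1389 0.0466] corner [-25.7 -96.9] psi -3.55 tilt [-0.0015 -0.0048] Fcorner -9.1 -3.6 13.1 M [-0.15  1.21 -0.39] 0.5771782426849785
```

Already close: 9.1 N sideways and 13.1 N down. A small trim while keeping the push on (no release).

Emit:
drive_tool(series=[{"dp":[0.002,0.0085,0.0023],"delta_rot":[-0.0004,0.0004,-0.0003]},{"dp":[0.002,0.0085,0.0023],"delta_rot":[-0.0004,0.0004,-0.0003]},{"dp":[0.002,0.0085,0.0023],"delta_rot":[-0.0004,0.0004,-0.0003]},{"dp":[0.002,0.0085,0.0023],"delta_rot":[-0.0004,0.0004,-0.0003]},{"dp":[0.002,0.0085,0.0023],"delta_rot":[-0.0004,0.0004,-0.0003]}])

```text
time: 15.6
tcp_pos: [0.5395, 0.1389, 0.0467]
tcp_rot: [-0.003, 0.729, 0.685, -0.003]
ft_force: [-9.7, -1.3, 12.5]
gripper_width: 0.573
```

```bash
python3 st.py; python3 - <<'E'
from h import *
for n in('scene','wrist'): cv2.imwrite(f"pics/{n}12.png",cv2.cvtColor(vision.camera(n),cv2.COLOR_RGB2BGR))
a=cv2.imread('pics/scene12.png');cv2.imwrite('pics/s12.png',cv2.resize(a[195:305,345:465],None,fx=5,fy=5,interpolation=cv2.INTER_CUBIC))
E
python3 st.py
```

```text
15.6 [0.5395 0.1389 0.0467] corner [-25.6 -96.9] psi -3.58 tilt [-0.0006 -0.0085] Fcorner -9.6 -1.9 12.5 M [-0.11  1.28 -0.43] 0.5728128607554062
15.7 [0.5395 0.1389 0.0467] corner [-25.6 -96.9] psi -3.58 tilt [-0.0007 -0.0085] Fcorner -9.0 -1.1 12.6 M [-0.14  1.3  -0.47] 0.5798228638596106
```

View pics/s12.png

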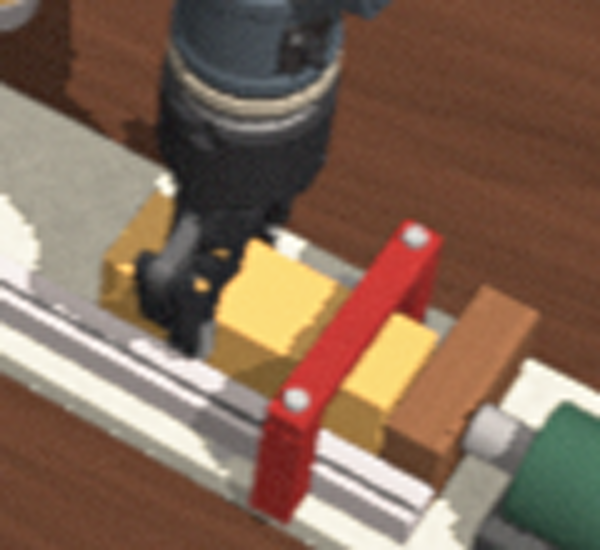

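View pics/wrist12.png

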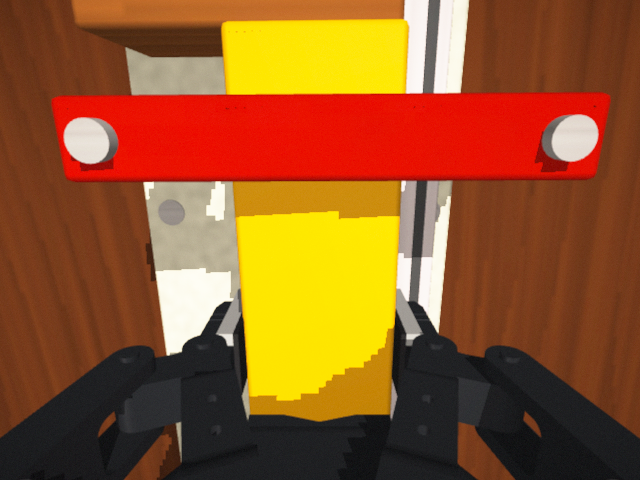

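View pics/scene12.png

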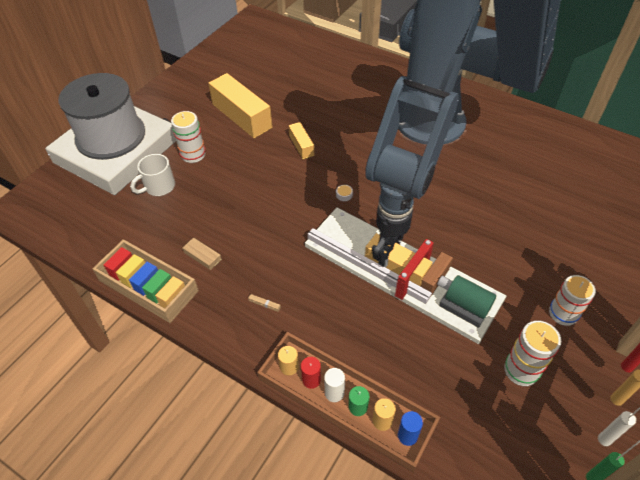

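Everything else is undisturbed and the block is against the fence and stop. However, the tool has rolled about 0.5° toward the fence (tilt −0.0085) under the push, so the block may be slightly off flush. I'll counter-rotate about tool x while keeping the push on.

Emit:
drive_tool(series=[{"dp":[0.002,0.009,0.002],"delta_rot":[-0.002,0.0004,-0.0003]},{"dp":[0.002,0.009,0.002],"delta_rot":[-0.0035,0.0004,-0.0006]},{"dp":[0.002,0.009,0.002],"delta_rot":[-0.0045,0.0004,-0.0008]},{"dp":[0.002,0.009,0.002],"delta_rot":[-0.0045,0.0004,-0.0008]},{"dp":[0.002,0.009,0.002],"delta_rot":[-0.0045,0.0004,-0.0008]}])

```text
time: 16.2
tcp_pos: [0.5393, 0.1389, 0.0465]
tcp_rot: [-0.0, 0.728, 0.685, -0.0]
ft_force: [-9.3, -0.8, 11.6]
gripper_width: 0.571
```

```bash
python3 st.py
```

```text
16.2 [0.5393 0.1389 0.0465] corner [-25.8 -96.9] psi -3.52 tilt [ 0.0001 -0.0003] Fcorner -9.2 -1.3 11.6 M [-0.12  1.37 -0.44] 0.5706512894962417
```

Tilt is back to zero and z to 0.0465. The yaw moment (−0.44 N m) suggests the fence reaction sits near the trailing end, so I'll ease the yaw slightly clockwise (+tool z) to even it out, still pushing.

Emit:
drive_tool(series=[{"dp":[0.002,0.0095,0.002],"delta_rot":[-0.0017,0.0004,0.0006]},{"dp":[0.002,0.0095,0.002],"delta_rot":[-0.0017,0.0004,0.0012]},{"dp":[0.002,0.0095,0.002],"delta_rot":[-0.0017,0.0004,0.0012]},{"dp":[0.002,0.0095,0.002],"delta_rot":[-0.0017,0.0004,0.0012]}])

```text
time: 16.6
tcp_pos: [0.5394, 0.1389, 0.0465]
tcp_rot: [-0.0, 0.73, 0.684, 0.0]
ft_force: [-8.4, -0.2, 11.5]
gripper_width: 0.577
```

```bash
python3 st.py
```

```text
16.6 [0.5394 0.1389 0.0465] corner [-25.6 -96.8] psi -3.74 tilt [ 0.0007 -0.0005] Fcorner -8.4 -0.7 11.5 M [-0.08  1.32 -0.17] 0.5769026492604682
```

Emit:
drive_tool(series=[{"dp":[0.002,0.011,0.002],"delta_rot":[-0.0018,0,0.001]},{"dp":[0.002,0.011,0.002],"delta_rot":[-0.0018,0,0.001]},{"dp":[0.002,0.011,0.002],"delta_rot":[-0.0018,0,0.001]},{"dp":[0.002,0.011,0.002],"delta_rot":[-0.0018,0,0.001]}])

```text
time: 17.0
tcp_pos: [0.5396, 0.139, 0.0465]
tcp_rot: [-0.0, 0.731, 0.682, -0.0]
ft_force: [-10.2, -0.8, 12.0]
gripper_width: 0.578
```

```bash
python3 st.py
```

```text
17.0 [0.5396 0.139  0.0465] corner [-25.5 -96.7] psi -3.93 tilt [-0.     -0.0012] Fcorner -10.1 -1.4 12.0 M [-0.01  1.45 -0.14] 0.5781960956816216
```

The yaw is turning freely about the trailing corner, consistent with the block sitting about 0.5–0.8° askew in the pads. I'll measure block edge versus fence direction in the wrist image.

```bash
cat > yaw.py <<'E'
from h import *
import sys
cal=vision.calibration('wrist'); im=cv2.cvtColor(vision.camera('wrist'),cv2.COLOR_RGB2BGR); cv2.imwrite(f'pics/y{sys.argv[1]}.png',im)
h=cv2.cvtColor(im,cv2.COLOR_BGR2HSV); wax=cv2.inRange(h,(15,150,120),(35,255,255))
g=cv2.cvtColor(im,cv2.COLOR_BGR2GRAY).astype(float)
R=[];L=[];G=[]
for v in list(range(30,85))+list(range(220,285)):
    u=np.nonzero(wax[v,200:440])[0]+200
    if len(u)<50: continue
    R.append((u[-1]+.5,v));L.append((u[0]-.5,v))
for v in list(range(0,90))+list(range(190,285)):
    # dark groove in the fence top: darkness centroid right of block
    seg=g[v,402:450]; 
    k=seg<75
    if 3<=k.sum()<=20: G.append((402+np.nonzero(k)[0].mean(),v))
def yaw(p,z):
    w=ray(p,cal,z)[:,:2]*1000; l=cv2.fitLine(w.astype(np.float32),cv2.DIST_HUBER,0,.01,.01).ravel()
    res=np.abs((w-l[2:])@[-l[1],l[0]])
    a=np.degrees(np.arctan2(l[1],l[0]))%180; return round(a-90,2),len(p),round(float(np.median(res)),2)
print('R',yaw(R,.078),'L',yaw(L,.078)); print('groove',yaw(G,.040),G[:2],G[-2:])
E
python3 yaw.py 1; python3 st.py
```

```text
R (np.float32(-3.17), 120, 0.07) L (np.float32(-3.09), 120, 0.08)
groove (np.float32(-3.32), 67, 0.07) [(np.float64(419.5), 190), (np.float64(419.5), 191)] [(np.float64(415.0), 255), (np.float64(414.0), 256)]
17.05 [0.5396 0.139  0.0465] corner [-25.5 -96.7] psi -3.93 tilt [-0.0001 -0.0012] Fcorner -10.0 -2.2 12.4 M [-0.04  1.44 -0.21] 0.5781919111061868
```

View pics/y1.png

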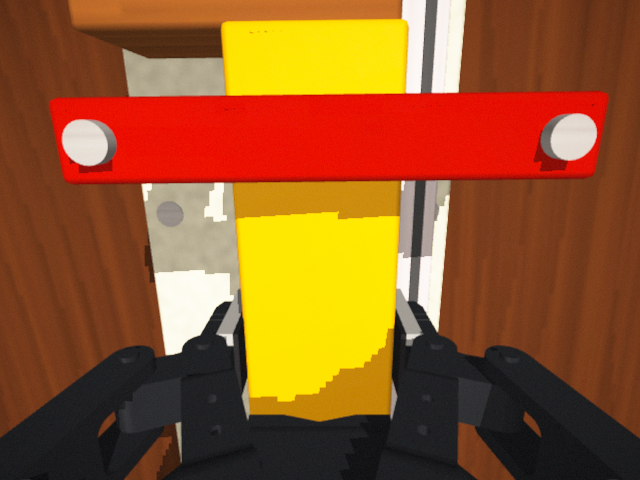

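The wax edges measure −3.1° and the fence groove −3.3°, while the tool reads −3.9°. That confirms the block is askew in the pads with about 0.2° still to turn.

Emit:
drive_tool(series=[{"dp":[0.002,0.0105,0.0018],"delta_rot":[-0.002,0,0.0012]},{"dp":[0.002,0.0105,0.0018],"delta_rot":[-0.002,0,0.0012]},{"dp":[0.002,0.0105,0.0018],"delta_rot":[-0.002,0,0.0012]},{"dp":[0.002,0.0105,0.0018],"delta_rot":[-0.002,0,0.0012]}])

```text
time: 17.45
tcp_pos: [0.5396, 0.139, 0.0465]
tcp_rot: [0.0, 0.732, 0.682, -0.001]
ft_force: [-10.2, -0.2, 12.1]
gripper_width: 0.577
```

```bash
python3 st.py;python3 yaw.py 2
```

```text
17.45 [0.5396 0.139  0.0465] corner [-25.4 -96.7] psi -4.05 tilt [-0.0013 -0.0011] Fcorner -10.1 -0.8 12.1 M [0.   1.46 0.11] 0.5771462004171929
R (np.float32(-3.26), 120, 0.07) L (np.float32(-3.16), 120, 0.07)
groove (np.float32(-3.28), 67, 0.07) [(np.float64(419.0), 190), (np.float64(419.0), 191)] [(np.float64(415.0), 255), (np.float64(412.5), 256)]
```

The moment has changed sign and rotation is stalling, so the block is coming flat on the fence. One more small step to confirm.

Emit:
drive_tool(series=[{"dp":[0.002,0.0105,0.0018],"delta_rot":[-0.002,0.0005,0.0012]},{"dp":[0.002,0.0105,0.0018],"delta_rot":[-0.002,0.0005,0.0012]},{"dp":[0.002,0.0105,0.0018],"delta_rot":[-0.002,0.0005,0.0012]},{"dp":[0.002,0.0105,0.0018],"delta_rot":[-0.002,0.0005,0.0012]}])

```text
time: 17.9
tcp_pos: [0.5396, 0.139, 0.0465]
tcp_rot: [0.0, 0.732, 0.681, -0.001]
ft_force: [-9.7, -1.0, 11.1]
gripper_width: 0.572
```

```bash
python3 st.py;python3 yaw.py 3
```

```text
17.9 [0.5396 0.139  0.0465] corner [-25.5 -96.7] psi -4.1 tilt [-0.0012 -0.0011] Fcorner -9.6 -1.6 11.1 M [0.02 1.44 0.36] 0.5717329135443798
R (np.float32(-3.25), 120, 0.08) L (np.float32(-3.17), 120, 0.07)
groove (np.float32(-3.29), 67, 0.08) [(np.float64(419.0), 190), (np.float64(419.0), 191)] [(np.float64(415.0), 255), (np.float64(412.0), 256)]
```

Yaw has stalled flush (block −3.2°, fence −3.3°). Same check on roll and pitch: when the block lay flat, the tilt was about (0, +0.002), so I'll trim roll and pitch slightly until they stall too.

Emit:
drive_tool(series=[{"dp":[0.002,0.0105,0.0018],"delta_rot":[-0.0025,0.0007,0.0008]},{"dp":[0.002,0.0105,0.0018],"delta_rot":[-0.003,0.001,0.0008]},{"dp":[0.002,0.0105,0.0018],"delta_rot":[-0.003,0.001,0.0008]},{"dp":[0.002,0.0105,0.0018],"delta_rot":[-0.003,0.001,0.0008]}])

```text
time: 18.35
tcp_pos: [0.5396, 0.1391, 0.0464]
tcp_rot: [0.001, 0.732, 0.681, 0.001]
ft_force: [-10.0, 0.3, 11.9]
gripper_width: 0.572
```

```bash
python3 st.py
```

```text
18.35 [0.5396 0.1391 0.0464] corner [-25.5 -96.7] psi -4.09 tilt [0.0005 0.0021] Fcorner -10.0 -0.3 11.9 M [0.03 1.43 0.29] 0.5718978570854597
```

Emit:
drive_tool(series=[{"dp":[0.003,0.0105,0.0018],"delta_rot":[-0.0025,0.0003,0.0008]},{"dp":[0.003,0.0105,0.0018],"delta_rot":[-0.0025,0.0003,0.0008]},{"dp":[0.003,0.0105,0.0018],"delta_rot":[-0.0025,0.0003,0.0008]},{"dp":[0.003,0.0105,0.0018],"delta_rot":[-0.0025,0.0003,0.0008]}])

```text
time: 18.75
tcp_pos: [0.5396, 0.1391, 0.0464]
tcp_rot: [0.001, 0.732, 0.681, 0.001]
ft_force: [-9.1, -2.3, 12.0]
gripper_width: 0.577
```

```bash
python3 st.py
```

```text
18.75 [0.5396 0.1391 0.0464] corner [-25.5 -96.7] psi -4.08 tilt [-0.0004  0.0034] Fcorner -9.0 -2.8 12.0 M [-0.22  1.53  0.27] 0.5771479667064174
```

Emit:
drive_tool(series=[{"dp":[0.003,0.0115,0.0018],"delta_rot":[-0.0027,0.0006,0.0007]},{"dp":[0.003,0.0115,0.0018],"delta_rot":[-0.0027,0.0006,0.0007]},{"dp":[0.003,0.0115,0.0018],"delta_rot":[-0.0027,0.0006,0.0007]},{"dp":[0.003,0.0115,0.0018],"delta_rot":[-0.0027,0.0006,0.0007]},{"dp":[0.003,0.0115,0.0018],"delta_rot":[-0.0027,0.0006,0.0007]}])

```text
time: 19.25
tcp_pos: [0.5396, 0.139, 0.0464]
tcp_rot: [0.002, 0.732, 0.682, 0.001]
ft_force: [-9.1, -2.0, 12.6]
gripper_width: 0.575
```

```bash
python3 st.py; python3 yaw.py 4; python3 - <<'E'
from h import *
for n in('scene','top'): cv2.imwrite(f"pics/{n}13.png",cv2.cvtColor(vision.camera(n),cv2.COLOR_RGB2BGR))
a=cv2.imread('pics/scene13.png');cv2.imwrite('pics/s13.png',cv2.resize(a[195:305,345:465],None,fx=5,fy=5,interpolation=cv2.INTER_CUBIC))
E
python3 st.py
```

```text
19.25 [0.5396 0.139  0.0464] corner [-25.5 -96.7] psi -4.08 tilt [-0.0004  0.0045] Fcorner -9.0 -2.5 12.6 M [-0.07  1.86  0.34] 0.5745666224544651
R (np.float32(-3.27), 120, 0.07) L (np.float32(-3.18), 120, 0.07)
groove (np.float32(-3.35), 67, 0.08) [(np.float64(419.0), 190), (np.float64(419.0), 191)] [(np.float64(415.0), 255), (np.float64(412.0), 256)]
19.4 [0.5396 0.139  0.0464] corner [-25.5 -96.7] psi -4.08 tilt [-0.0004  0.0045] Fcorner -8.5 -2.2 12.7 M [-0.12  1.81  0.23] 0.5756152385188168
```

View pics/s13.png

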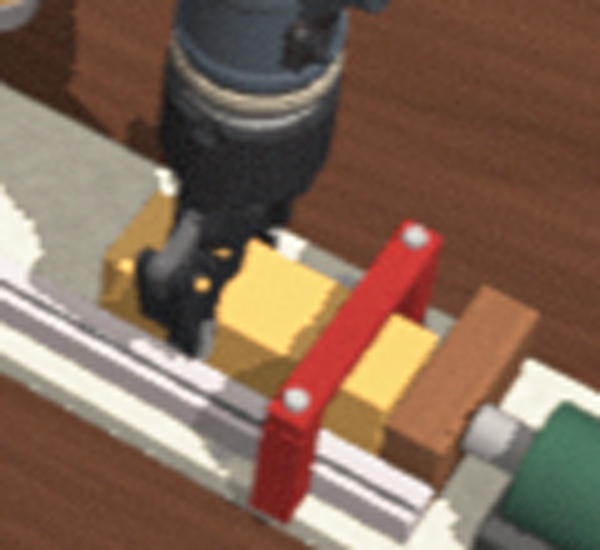

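View pics/top13.png

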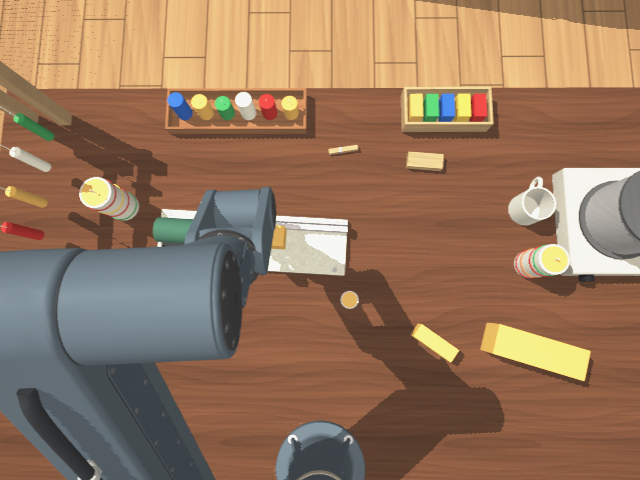

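View pics/y4.png

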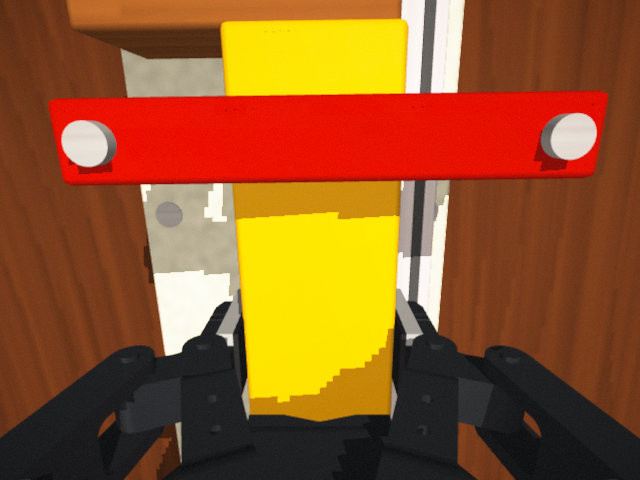

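Roll has now stalled too (tilt +0.0045, matching the flat-on-table value, with the moment rising), so the block is flat. Bystanders are at their original places. Last trim of the held push toward 10–11 N each way.

Emit:
drive_tool(series=[{"dp":[0.0035,0.0135,0.0013],"delta_rot":[-0.0022,0.0006,0.0007]},{"dp":[0.0035,0.0135,0.0013],"delta_rot":[-0.0022,0.0006,0.0007]},{"dp":[0.0035,0.0135,0.0013],"delta_rot":[-0.0022,0.0006,0.0007]},{"dp":[0.0035,0.0135,0.0013],"delta_rot":[-0.0022,0.0006,0.0007]},{"dp":[0.0035,0.0135,0.0013],"delta_rot":[-0.0022,0.0006,0.0007]}])

```text
time: 19.9
tcp_pos: [0.5396, 0.1391, 0.0464]
tcp_rot: [0.001, 0.732, 0.682, 0.001]
ft_force: [-10.8, -2.9, 12.7]
gripper_width: 0.577
```

```bash
python3 st.py; python3 yaw.py 5; python3 st.py
```

```text
19.9 [0.5396 0.1391 0.0464] corner [-25.4 -96.7] psi -4.07 tilt [-0.0006  0.0031] Fcorner -10.6 -3.5 12.7 M [-0.21  1.65  0.24] 0.576969804696885
R (np.float32(-3.26), 120, 0.07) L (np.float32(-3.17), 120, 0.07)
groove (np.float32(-3.31), 67, 0.07) [(np.float64(419.0), 190), (np.float64(419.0), 191)] [(np.float64(415.0), 255), (np.float64(412.5), 256)]
19.95 [0.5396 0.139  0.0464] corner [-25.5 -96.7] psi -4.07 tilt [-0.0006  0.003 ] Fcorner -11.0 -3.3 11.7 M [-0.26  1.71  0.18] 0.5768865111483943
```

The push holds steady: 11 N into the fence, 12 N down, and about 3 N on the stop. Handing in.

```bash
python3 -c "
from rig import ticket
print(ticket.sign_off())"; python3 st.py
```

```text
the job is handed in; nothing more can be done
None
the job is handed in; nothing more can be done
```

The middle-sized wax block is seated in the jig against the fence, board and stop. I handed the job in at about 20 s with the push still held. I gripped it across its 50 mm width behind centre, set it on the open end of the board and brought it to the fence. I then slid it under the bridge until it met the stop, where an 11 N push along the lane gave no further motion.

**Last checks**
- **Push:** about 11 N into the fence, 12 N down (beyond the block's own weight) and 3 N on the stop, steady over the last two readings.
- **Alignment:** the block's long edges measured −3.2° and the fence −3.3° in the wrist image, so they agree within about 0.1°. Yaw and roll had both stopped moving under the push.
- **Surroundings:** the last scene and top pictures showed no loose thing moved.

**What needed correcting or disagreed**
- **Skew in the pads:** the block sat about 0.8° askew in the pads.
- **Roll under the push:** the tool rolled about 0.5° toward the fence when the diagonal push first came on. I trimmed both while keeping the push on, so it was adjusted in several small steps rather than held untouched.
- **Roll after the last trim:** it relaxed by about 0.1°, to a tilt of 0.0030. That is between the values while the block hung from the gripper (0.0024) and lay on the table (0.0043).
- **Downward force:** it ended slightly above the 10 N asked for.

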